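Wedge the calibration bar up to the height mark

TASK

Lay the loose white calibration bar (the one at the front of the bench; leave the one further back) lengthwise in the two V-blocks of the blue cradle, centred and let go, while the cradle is still down. Then slide the orange wedge, thin end first and flat on the bench, under the cradle's front foot until the yellow pointer is level with the red mark, without driving it past the mark, and leave the wedge there carrying the cradle. Do not shift the red mark, or disturb the brass-lidded jar behind the cradle or the wooden bar beside the round grey table.

Things in the scene. Friction and masses are not known exactly. Their poses are not given: they have to be found in the camera images.
- rig: Fixed steel frame on the bench. Origin on the bench below the cradle's foot; x is the way the wedge goes in (away from the robot), z up. Two side rails 10 mm high, x = -15 to 155 mm, inner faces at y = +-41 mm; the wedge slides on the bare bench between them. Aluminium column 24 mm wide, x = 142 to 154 mm, 154 mm tall; a black clip on it holds the red mark.
- cradle: Blue cradle that only slides up and down in the rig (0.35 kg, up to 30 mm, easily; sinks by its weight). Axes and, when down, origin are the rig's. Plate x = -8 to 132, y = +-35, z = 19 to 27 mm. Two black V-blocks 14 mm thick at x = 30 and 90 mm, tops at z = 53 mm; between them (x = 37 to 83 mm) it is open down to the plate, so fingers fit there.
- foot (a point): Lowest point of the cradle's lifting foot, a round steel bar of 6 mm radius along y (+-32 mm) under the cradle's front edge; 9 mm above the bench when the cradle is down.
- seat (a point): Where the centre of the calibration bar lies when seated in the V-blocks: 60 mm further in (+x) than the foot and 60 mm above the bench when the cradle is down; moves with the cradle; same axes, the bar lies along x.
- pointer (a point): Inner end of the yellow pointer flag, 4 mm thick, fixed to the back of the cradle at x = 132 mm, beside the red mark; mid-thickness, 112 mm above the bench when the cradle is down. It rises with the cradle.
- mark (a point): Inner end of the red mark flag, 4 mm thick, on the column next to the pointer, mid-thickness; 6 to 15 mm above the pointer when the cradle is down. Its clip is stiff and must not be moved.
- wedge: Loose orange wedge 150 mm long, 44 mm wide, 0.2 kg. Origin under its centre; x points to the thin end, z up. The top slopes 1 in 4: 5 mm high at the thin edge, 32.5 mm at 110 mm behind it, then a flat-topped tail 40 mm long, 32.5 mm high. It meets the lowered foot when its edge is 16 mm past it; each 4 mm more lifts the cradle 1 mm. The load holds it when let go.
- wedge_tip (a point): Middle of the wedge's thin front edge, at its underside; 75 mm ahead of the wedge's centre.
- wedge_grip (a point): Middle of the wedge's tail block, 130 mm behind the thin edge and 20 mm above its underside: grip across the 44 mm width.
- rod: Loose white cylindrical calibration bar, 48 mm diameter, 100 mm long, 0.42 kg, lying on its side near the front of the bench, left or right (a second one further back at the right belongs to the room); its length is along its y axis.
- rod_center (a point): Centre of the calibration bar, on its axis, 24 mm above the bench at the start.
- jar: Bystander: squat jar with brass-coloured lid, 60 mm diameter, 69 mm tall, standing behind the cradle; origin under it.
- bar: Bystander: flat wooden bar 25 x 150 x 13 mm lying to the right of the round grey flow table; origin under its centre.

How it is judged:
By the outcome, as a careful person would: the job done as asked, in the order asked, and still so for the second after the job is handed in, with the robot touching nothing.
It also fails if it takes over 72 s, if anything falls off the work surface, if the arm or the gripper's body presses on something with over 40 N, if the wrist force passes 120 N, or if a joint passes its speed limit or range.

ROBOT

A 6-joint arm with a two-finger parallel gripper is mounted at the origin on a cart in front of the work surface, level with it; the furniture and walls round the work are solid. World frame = base frame: x ahead of the robot, y to its left, z up, the work surface at z = 0. Lengths are in mm, angles in degrees, forces in N, time in s.
With the tool pointing down it reaches from about 300 to 850 mm from the base axis. Payload 4.2 kg.
Tool frame: the origin (TCP) lies midway between the tips of the shut fingers; the grasp point (between the pads) lies pinch_z behind it (pinch_z is the distance from the TCP to the grasp point, in mm); z points along the fingers, y is the line along which they close (so a half turn about z gives the same grasp; the last joint's range is limited). The gripper opens to 91 mm and grips with 3 to 60 N. Pads are 32 mm wide; open, the fingers measure 118 mm over their backs; the gripper's body (76 mm by 178 mm) begins 60 mm behind the grasp point.
Start: joints at [71.62, 18.312, 89.639, -0, 72.044, -1.146], TCP at [170.366, 549.198, 213.976] pointing down, gripper open.
Joint ranges: [-177.97, 177.97], [-48.28, 115.42], [12.27, 149.76], [-77.06, 257.06], [2.81, 150.46], [-146.56, 146.56]. Speed limits (degrees/s): [147.25, 147.25, 180, 180, 180, 180].

INTERFACE

Orientations are given as [roll, pitch, yaw] about the fixed x, y, z axes, in that order (R = Rz(yaw) Ry(pitch) Rx(roll)).
In Python, from workcell import state, grab_frame, job_done, masks_of, landmark_of, pinch_z gives the robot as it stands. The module is installed in compiled form; this text tells all that it offers.
- The arm moves only by the tool move_arm, never from a script. Its argument "plan" is a list of rows, each an object of numbers: "x", "y", "z": the shift along the tool's x, y, z in mm; "rx", "ry", "rz": the turn, a rotation vector about the tool's x, y, z in rad. A call has 1 to 10 rows; each row shifts and turns the commanded pose from where the row before left it, along the tool's axes as they then stand; what a row does not reach is not made up. A row lasts 1/10 s, in which the tool goes at most 50 mm and 8.59 degrees, less where a joint would pass 70% of its speed; a pose out of reach is approached as far as the arm can. A call is refused whole if a number of a shift passes 50 or a number of a turn 0.15, either way. A call with a gripper value outside its range is refused whole. "grip" is the opening, from 0 (shut) to 1 (fully open), set as the call begins (left out, the last holds). The fingers move at their own pace and stop on an object; "squeeze" is the grip in N (left out, the last holds). Time passes only in rows, so rows that do not move let the fingers close. It gives the time, the measured TCP pose, the force, the opening and the grip force at its end, in the units of the state.
- state(): the state, without advancing time (a new reading comes with each control period).
- grab_frame(name): name is "side" or "top" or "wrist"; returns a dict with "img" (384x512x3 uint8, red, green, blue), "z_map" (384x512 float32, mm along the optical axis (not along the pixel's ray), 0 where there is no reading), "fx", "fy", "cx", "cy" (pixels), "rvec" (rotation vector, rad) and "tvec" (3), from world to camera coordinates, as OpenCV has them. Camera axes: x right, y down, z forward; pixel columns grow to the right and rows downward; lengths in mm; the calibration is good to about 2 mm. A picture is of the moment at which its call begins.
- job_done(): hands the job in; it is judged then, once.
Trained networks look in the newest picture that a camera, given by its name, has taken for a name from the list of things; names that differ only in an ending like _2 or _b are one class to them, and where a whole thing is asked for, a point or a joint stands for the part that bears it (a point fixed in the world has none). Each returns a list of dicts, best first, with "p" (0 to 1); they miss things now and then, are a little off and sometimes report something else, mostly with a low value. They report only what shows in the picture. A call takes as long as a camera call.
- masks_of(camera, label): "pixels" (384x512 bool, what is visible of it) and "box" ([centre column, centre row, width, height] in pixels, round what is visible of it).
- landmark_of(camera, label): "point" ([column, row] in pixels: a listed point, or the origin of a listed thing).
The state is a dict: "time_s": time; "qpos": joint angles; "qvel": joint speeds; "effort": joint torques, N m; "ee_pos": TCP position; "ee_rot": TCP orientation; "force": force on the tool from outside, world axes, zero at the start; "torque": the same for the moment, N m; "gripper_width": finger opening in mm; "gripper_force": force on a finger pad.
Only numpy, scipy, OpenCV 4.12 (cv2) and the standard library are available. Lean on these libraries where they do the work, as an engineer would, in place of code of your own. Each camera call takes 0.05 s, during which the arm holds its last target. There are 200 camera calls.

## Working session

There is one attempt and no reset: what is moved stays moved. The work goes in short steps, Python scripts to look and compute and a tool call to move; the robot and the scene stay as the last step left them, time stands still between calls to the robot, and variables do not carry over. Pictures are saved under pics/ and viewed, at most 10 in all, crops included, and the job is handed in when it is done.

Besides the shell and the picture viewer there is one more tool, called after ">>>" by a JSON object that holds its "api" and its "payload", one argument or row to a line. move_arm: Moves the arm, as the interface text tells. Its arguments: {"type":"object","properties":{"plan":{"type":"array","items":{"type":"object","properties":{"x":{"type":"number"},"y":{"type":"number"},"z":{"type":"number"},"rx":{"type":"number"},"ry":{"type":"number"},"rz":{"type":"number"}}}},"grip":{"type":"number"},"squeeze":{"type":"number"}},"required":["plan"]}

```bash
mkdir -p pics
cat > h.py <<'E'
import numpy as np, cv2
from workcell import *
def P(f):
    R=cv2.Rodrigues(np.array(f["rvec"],float))[0]; return R,np.array(f["tvec"],float).ravel()
def cloud(f):
    R,t=P(f); z=f["z_map"].astype(float); v,u=np.mgrid[:z.shape[0],:z.shape[1]]
    c=np.stack([(u-f["cx"])/f["fx"]*z,(v-f["cy"])/f["fy"]*z,z],-1)
    w=(c-t)@R; w[z==0]=np.nan; return w
def ray(f,px,h):
    R,t=P(f); d=R.T@np.array([(px[0]-f["cx"])/f["fx"],(px[1]-f["cy"])/f["fy"],1]); o=-R.T@t
    return o+d*(h-o[2])/d[2]
def save(f,n): cv2.imwrite("pics/"+n,f["img"][:,:,::-1])
E
python3 - <<'E'
from h import *
np.set_printoptions(precision=1,suppress=True)
s=state();print(s["ee_pos"],s["ee_rot"],s["time_s"],s["gripper_width"],pinch_z if not callable(pinch_z) else pinch_z())
fs=[]
for c in("top","side"):
    f=grab_frame(c);fs.append(f["img"]);w=cloud(f)
    R,t=P(f);print(c,"cam at",-R.T@t)
    for n in("rod","wedge","cradle","jar","bar","rig"):
        for m in masks_of(c,n)[:2]:
            q=w[m["pixels"]];q=q[~np.isnan(q[:,0])]
            print(c,n,round(m["p"],2),np.round(m["box"]),"med",np.median(q,0),"lo",np.percentile(q,3,0),"hi",np.percentile(q,97,0)) if len(q) else print(n,"none")
    for n,h in(("rod_center",24),("wedge_tip",0),("wedge_grip",20),("wedge",0),("foot",9),("seat",60),("pointer",112),("mark",122),("rig",0),("jar",0),("bar",0)):
        for m in landmark_of(c,n)[:2]: print(c,n,round(m["p"],2),np.array(m["point"]),ray(f,m["point"],h))
cv2.imwrite("pics/a.png",cv2.resize(np.hstack(fs),(800,300))[:,:,::-1])
E
```

```text
[170.2 548.7 213.1] [-179.9   -0.   162.8] 0.0 91.31719317400177 18.8
top cam at [ 407.9   28.9 1182.7]
top rod 0.68 [149. 239.  38.  27.] med [415.9 361.4  44.9] lo [388.2 315.9   2.6] hi [442.5 413.4  51.6]
top wedge 0.95 [346. 184.  28.  42.] med [ 591.6 -280.8   23.2] lo [ 531.6 -319.4    6.4] hi [ 656.5 -242.4   36.1]
top cradle 0.69 [180. 180.  44.  45.] med [600.2 265.8  29.2] lo [535.3 213.7  24.5] hi [659.7 323.7  55.1]
top bar 0.54 [321. 146.  37.  13.] med [ 734.3 -197.2   13.6] lo [ 721.7 -268.3   -0.2] hi [ 751.6 -133.2   18.7]
top rig 0.86 [182. 179.  54.  64.] med [607.5 275.8  27.6] lo [527.7 203.    0.4] hi [678.3 341.3 131.8]
top rod_center 0.84 [148.4 236.1] [416.4 363.5  24. ]
top wedge_tip 0.62 [332.  210.3] [ 517.6 -244.2    0. ]
top wedge_tip 0.31 [346.1 184.9] [ 605.8 -292.9    0. ]
top wedge_grip 0.56 [348.1 175.1] [ 636.  -294.6   20. ]
top wedge 0.79 [348.4 186.4] [ 600.8 -300.7    0. ]
top foot 0.62 [193.2 198.6] [545.2 225.    9. ]
top seat 0.97 [181.4 182.7] [590.1 257.   60. ]
top seat 0.28 [164.  158.3] [669.4 317.7  60. ]
top pointer 0.89 [162.4 160.3
[... 1299 characters left out ...]
-2.9] hi [ 664.5 -238.8   33.5]
side rod_center 0.95 [308.9 277.3] [425.8 356.5  24. ]
side wedge_tip 0.74 [262.8 164.9] [ 520.2 -282.3    0. ]
side wedge_grip 0.75 [264.7 253.5] [547.7 245.4  20. ]
side wedge_grip 0.56 [231.7 159.3] [ 644.7 -302.6   20. ]
side wedge 0.59 [243.9 165.9] [ 596.7 -280.9    0. ]
side foot 0.72 [264.5 248.9] [546.2 213.4   9. ]
side seat 0.81 [251.3 249.8] [589.4 267.8  60. ]
side mark 0.46 [266.3 251. ] [548.9 340.2 122. ]
side mark 0.41 [229.6 243. ] [652.  300.2 122. ]
side jar 0.79 [196.  242.4] [767.  158.5   0. ]
side jar 0.42 [230.2 252.7] [655.6 214.    0. ]
side bar 0.52 [209.3 174.9] [ 734.5 -227.4    0. ]
side bar 0.18 [265.7 252.3] [542.9 219.7   0. ]
```

View pics/a.png

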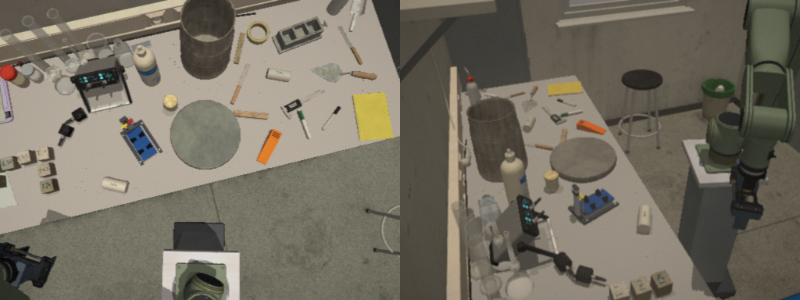

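The overview shows the rod at front left and the cradle behind it. The wedge is at right, its thin end towards the robot. I'll fit poses and look up the wrist camera geometry.

```bash
cat >> h.py <<'E'
from scipy.spatial.transform import Rotation as Ro
def rect(p):
    r=cv2.minAreaRect(p[:,:2].astype(np.float32)); b=cv2.boxPoints(r); e=b[1]-b[0]; g=b[2]-b[1]
    L=e if np.hypot(*e)>np.hypot(*g) else g
    return np.array(r[0]),sorted(r[1]),np.degrees(np.arctan2(L[1],L[0]))%180
def plan(xyz,yaw,grasp=True,half=True):
    "rows total: tool-frame shift to put grasp point at xyz, tool vertical with given yaw (tool x heading)"
    s=state(); p=np.array(s["ee_pos"]); R=Ro.from_euler("xyz",s["ee_rot"],degrees=True)
    T=Ro.from_euler("xyz",[180,0,yaw],degrees=True)
    t=np.array(xyz,float)+(T.apply([0,0,pinch_z]) if grasp else 0)
    return "shift",np.round(R.inv().apply(t-p),1),"rotvec",np.round((R.inv()*T).as_rotvec(),3),"len",np.linalg.norm(t-p)
E
python3 - <<'E'
from h import *
np.set_printoptions(precision=1,suppress=True)
for c in("top","side"):
    f=grab_frame(c);w=cloud(f);
    for n,lo,hi in(("rod",6,60),("wedge",4,40),("cradle",18,31),("jar",20,90),("bar",5,25)):
        for m in masks_of(c,n)[:1]:
            k=m["pixels"];q=w[k];q=q[(q[:,2]>lo)&(q[:,2]<hi)]
            print(c,n,*rect(q),len(q))
f=grab_frame("wrist");R,t=P(f);o=-R.T@t;s=state()
T=Ro.from_euler("xyz",s["ee_rot"],degrees=True)
print("cam in tool",T.inv().apply(o-np.array(s["ee_pos"])),"fwd in tool",T.inv().apply(R[2]),"right",T.inv().apply(R[0]),f["fx"])
print(s["qpos"])
E
```

```text
top rod [415.8 365.5] [47.720401763916016, 102.45635223388672] 78.46262 474
top wedge [ 592.9 -284.7] [49.321258544921875, 147.76991271972656] 153.86502 619
top cradle [594.5 264.5] [69.4959716796875, 140.22532653808594] 35.108658 634
top jar [767.9 143.9] [57.18564224243164, 57.26439666748047] 118.18404 310
top bar [ 735.6 -204.6] [26.27336883544922, 145.26416015625] 86.05688 300
side rod [416.5 368.1] [47.54663848876953, 103.20687866210938] 78.45724 543
side wedge [ 593.7 -281.7] [56.2230224609375, 151.44448852539062] 156.54091 356
side cradle [597.3 267.8] [72.87220001220703, 150.5310821533203] 34.92023 585
side jar [770.  146.9] [60.370452880859375, 60.90021896362305] 81.87852 360
side bar [ 732.9 -221. ] [20.871620178222656, 101.93132019042969] 85.66255 75
cam in tool [  70.1    0.9 -171.8] fwd in tool [-0.3 -0.   1. ] right [0. 1. 0.] 316.37425718633887
[71.6 18.3 89.6  0.  72.  -1.1]
```

>>> {"api": "move_arm", "payload": {
  "plan": [
    {"rz": 0.149},
    {"rz": 0.149},
    {"rz": 0.149},
    {"rz": 0.149},
    {"rz": 0.149},
    {"rz": 0.149},
    {"rz": 0.149},
    {"rz": 0.149},
    {"rz": 0.149},
    {"rz": 0.149}
  ]
}}

```text
schema error: expected keys x, y, z, rx, ry, rz
```

>>> {"api": "move_arm", "payload": {
  "plan": [
    {"rz": 0.148},
    {"rz": 0.148},
    {"rz": 0.148},
    {"rz": 0.148},
    {"rz": 0.148}
  ]
}}

```text
schema error: expected keys x, y, z, rx, ry, rz
```

>>> {"api": "move_arm", "payload": {
  "plan": [
    {"x": 19.5,"y": 39.7},
    {"x": 19.5,"y": 39.7},
    {"x": 19.5,"y": 39.7},
    {"x": 19.5,"y": 39.7},
    {"x": 19.5,"y": 39.7},
    {"x": 19.5,"y": 39.7}
  ]
}}

```text
schema error: expected keys x, y, z, rx, ry, rz
```

>>> {"api": "move_arm", "payload": {
  "plan": [
    {"x": 19.5,"y": 39.7},
    {"x": 19.5,"y": 39.7},
    {"x": 19.5,"y": 39.7},
    {"x": 19.5,"y": 39.7},
    {"x": 19.5,"y": 39.7},
    {"x": 19.5,"y": 39.7},
    {}
  ]
}}

```text
schema error: expected keys x, y, z, rx, ry, rz
```

```bash
sed -i 's/R.inv().apply(t-p),1/T.inv().apply(t-p),1/' h.py
python3 - <<'E'
from h import *
np.set_printoptions(precision=1,suppress=True)
s=state();print(s["ee_pos"],s["ee_rot"],s["time_s"],s["qpos"],s["force"])
f=grab_frame("wrist");w=cloud(f);save(f,"w1.png");np.save("w1.npy",w)
for n in("cradle","pointer","mark","foot"):
    for m in masks_of("wrist",n)[:1]:
        q=w[m["pixels"]];q=q[~np.isnan(q[:,0])];print(n,m["p"],m["box"],np.median(q,0))
        if n=="cradle": q=q[(q[:,2]>15)&(q[:,2]<31)];print(*rect(q),len(q),np.median(q[:,2]))
for n,h in(("seat",60),("foot",9),("pointer",112),("mark",122),("rig",0)):
    for m in landmark_of("wrist",n)[:1]:print(n,m["p"],m["point"],ray(f,m["point"],h),w[int(m["point"][1]),int(m["point"][0])])
E
```

```text
[170.4 549.2 214. ] [180.   -0.  162.8] 2.45 [71.6 18.3 89.6  0.  72.  -1.1] [0.6 0.1 0.2]
```

View pics/w1.png

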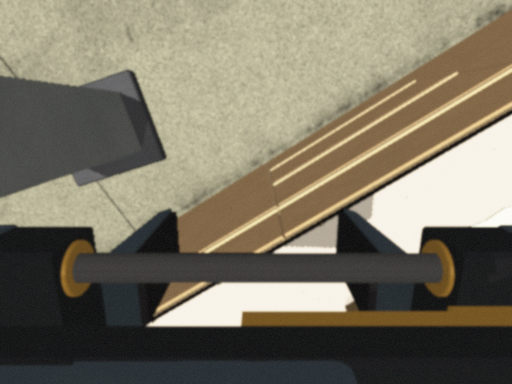

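The wrist view shows the fingers filling rows below about 210, so only the upper half is usable. I'll put the camera straight above the flags and resend the rows with all keys.

>>> {"api": "move_arm", "payload": {
  "plan": [
    {"x": 0,"y": 0,"z": 0,"rx": 0,"ry": 0,"rz": 0.149},
    {"x": 0,"y": 0,"z": 0,"rx": 0,"ry": 0,"rz": 0.149},
    {"x": 0,"y": 0,"z": 0,"rx": 0,"ry": 0,"rz": 0.149},
    {"x": 0,"y": 0,"z": 0,"rx": 0,"ry": 0,"rz": 0.149},
    {"x": 0,"y": 0,"z": 0,"rx": 0,"ry": 0,"rz": 0.149},
    {"x": 0,"y": 0,"z": 0,"rx": 0,"ry": 0,"rz": 0.149},
    {"x": 0,"y": 0,"z": 0,"rx": 0,"ry": 0,"rz": 0.149},
    {"x": 0,"y": 0,"z": 0,"rx": 0,"ry": 0,"rz": 0.149},
    {"x": 0,"y": 0,"z": 0,"rx": 0,"ry": 0,"rz": 0.149},
    {"x": 0,"y": 0,"z": 0,"rx": 0,"ry": 0,"rz": 0.149}
  ]
}}

```text
time_s: 3.95
ee_pos: [170.4, 549.2, 214.0]
ee_rot: [180.0, -0.0, 77.0]
force: [-0.4, -0.1, 0.3]
gripper_width: 91.0
gripper_force: 0.0
```

>>> {"api": "move_arm", "payload": {
  "plan": [
    {"x": 0,"y": 0,"z": 0,"rx": 0,"ry": 0,"rz": 0.148},
    {"x": 0,"y": 0,"z": 0,"rx": 0,"ry": 0,"rz": 0.148},
    {"x": 0,"y": 0,"z": 0,"rx": 0,"ry": 0,"rz": 0.148},
    {"x": 0,"y": 0,"z": 0,"rx": 0,"ry": 0,"rz": 0.148},
    {"x": 0,"y": 0,"z": 0,"rx": 0,"ry": 0,"rz": 0.148}
  ]
}}

```text
time_s: 4.45
ee_pos: [170.4, 549.2, 214.0]
ee_rot: [-180.0, -0.0, 34.6]
force: [0.3, -0.8, 0.7]
gripper_width: 91.1
gripper_force: 0.0
```

>>> {"api": "move_arm", "payload": {
  "plan": [
    {"x": 15.4,"y": 39.7,"z": 0,"rx": 0,"ry": 0,"rz": 0},
    {"x": 15.4,"y": 39.7,"z": 0,"rx": 0,"ry": 0,"rz": 0},
    {"x": 15.4,"y": 39.7,"z": 0,"rx": 0,"ry": 0,"rz": 0},
    {"x": 15.4,"y": 39.7,"z": 0,"rx": 0,"ry": 0,"rz": 0},
    {"x": 15.4,"y": 39.7,"z": 0,"rx": 0,"ry": 0,"rz": 0},
    {"x": 15.4,"y": 39.7,"z": 0,"rx": 0,"ry": 0,"rz": 0}
  ]
}}

```text
time_s: 5.05
ee_pos: [384.0, 406.0, 214.1]
ee_rot: [-180.0, -0.0, 35.0]
force: [0.2, 0.7, 0.4]
gripper_width: 91.4
gripper_force: 0.0
```

>>> {"api": "move_arm", "payload": {
  "plan": [
    {"x": 15.4,"y": 39.7,"z": 0,"rx": 0,"ry": 0,"rz": 0},
    {"x": 15.4,"y": 39.7,"z": 0,"rx": 0,"ry": 0,"rz": 0},
    {"x": 15.4,"y": 39.7,"z": 0,"rx": 0,"ry": 0,"rz": 0},
    {"x": 15.4,"y": 39.7,"z": 0,"rx": 0,"ry": 0,"rz": 0},
    {"x": 15.4,"y": 39.7,"z": 0,"rx": 0,"ry": 0,"rz": 0},
    {"x": 15.4,"y": 39.7,"z": 0,"rx": 0,"ry": 0,"rz": 0},
    {"x": 0,"y": 0,"z": 0,"rx": 0,"ry": 0,"rz": 0}
  ]
}}

```text
time_s: 5.75
ee_pos: [599.0, 261.5, 213.2]
ee_rot: [179.9, -0.0, 34.7]
force: [-0.4, -0.0, -0.3]
gripper_width: 91.2
gripper_force: 0.0
```

```bash
cat > look.py <<'E'
from h import *
import sys
np.set_printoptions(precision=1,suppress=True)
s=state();print(s["ee_pos"],s["ee_rot"],s["time_s"],s["qpos"],s["force"])
f=grab_frame("wrist");w=cloud(f);save(f,sys.argv[1]+".png");np.savez(sys.argv[1],w=w,img=f["img"])
for n in("cradle","pointer","mark","foot"):
    for m in masks_of("wrist",n)[:1]:
        q=w[m["pixels"]];q=q[~np.isnan(q[:,0])];print(n,m["p"],np.array(m["box"]),np.median(q,0))
        if n=="cradle": q=q[(q[:,2]>15)&(q[:,2]<31)];print(*rect(q),len(q),np.median(q[:,2]))
for n,h in(("seat",60),("foot",9),("pointer",112),("mark",122),("rig",0)):
    for m in landmark_of("wrist",n)[:1]:print(n,m["p"],np.array(m["point"]),ray(f,m["point"],h),w[int(m["point"][1]),int(m["point"][0])])
E
python3 look.py w2
```

```text
[599.  261.5 213.2] [179.9  -0.   34.7] 5.75 [22.6 25.5 78.6 -0.1 75.9 78. ] [-0.4 -0.  -0.3]
cradle 0.95 [252.1 165.9  67.5 127.4] [604.9 270.3  28.2]
[596.7 265.2] [70.14179229736328, 138.71156311035156] 35.069534 5785 27.89640310803421
pointer 0.86 [251.3 166.1  69.8 133.4] [604.9 270.5  28.2]
mark 0.97 [272.1 101.7  30.6  28.5] [670.7 296.2 126.2]
foot 0.94 [250.8 166.1  68.1 132.6] [605.2 270.1  28.2]
seat 0.74 [251.8 181.1] [596.1 266.   60. ] [589.8 263.3  28.8]
foot 0.69 [253.2 218.7] [547.6 231.4   9. ] [553.7 235.6  27.5]
pointer 0.58 [252.4 116. ] [652.4 303.1 112. ] [650.4 303.6  27.9]
mark 0.86 [253.9 115.4] [653.7 302.3 122. ] [651.9 303.3  28.9]
rig 0.61 [256.1 217. ] [549.  227.9   0. ] [556.7 233.3  27.2]
```

View pics/w2.png

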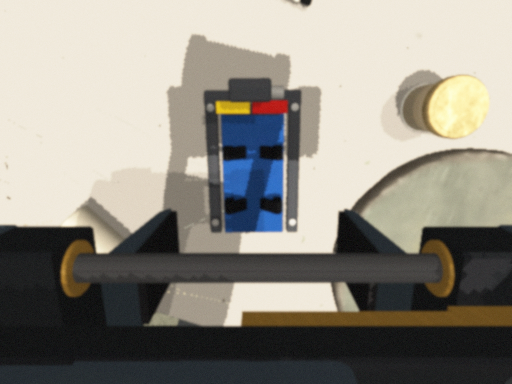

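The picture shows the yellow flag at columns 217–249 and the red mark at columns 252–287, both near row 107. The cradle is centred near (252,170). Next I measure the flag heights by depth.

```bash
cat > flags.py <<'E'
from h import *
import sys
np.set_printoptions(precision=2,suppress=True)
def flags(w,img):
    i=img.astype(int);r,g,b=i[...,0],i[...,1],i[...,2]
    o={}
    near=(np.abs(w[...,0]-655)<45)&(np.abs(w[...,1]-304)<45)&(w[...,2]>95)&(w[...,2]<150)
    for n,m in(("yellow",(r>150)&(g>120)&(b<90)),("red",(r>120)&(g<70)&(b<70))):
        k=cv2.erode((m&near).astype(np.uint8),np.ones((3,3)))>0
        q=w[k];v,u=np.nonzero(k);o[n]=q
        print(n,len(q),"med",np.median(q,0),"z pct10/90",np.percentile(q[:,2],[10,25,50,75,90]),"px",u.min(),u.max(),v.min(),v.max())
    print("dz",np.median(o["red"][:,2])-np.median(o["yellow"][:,2]),np.mean(o["red"][:,2])-np.mean(o["yellow"][:,2]))
if __name__=="__main__":
    d=np.load(sys.argv[1]+".npz");flags(d["w"],d["img"])
E
python3 flags.py w2
python3 - <<'E'
from h import *
for k in(150,0):print(plan([416.2,366.5,24+k],78.5))
E
```

```text
yellow 261 med [648.71 320.72 114.99] z pct10/90 [114.03 114.46 114.99 115.42 115.83] px 217 248 102 111
red 302 med [666.84 295.14 126.03] z pct10/90 [125.06 125.51 126.03 126.53 126.94] px 253 286 101 111
dz 11.043481814208008 11.058395627366394
('shift', array([  63.3, -194.7,   59.1]), 'rotvec', array([ 0.   , -0.   , -0.758]), 'len', np.float64(213.11550245857026))
('shift', array([  63.3, -194.7,  209.1]), 'rotvec', array([ 0.   , -0.   , -0.758]), 'len', np.float64(292.6411671607436))
```

>>> {"api": "move_arm", "payload": {
  "plan": [
    {"x": 0,"y": 0,"z": 0,"rx": 0,"ry": 0,"rz": -0.126},
    {"x": 0,"y": 0,"z": 0,"rx": 0,"ry": 0,"rz": -0.126},
    {"x": 0,"y": 0,"z": 0,"rx": 0,"ry": 0,"rz": -0.126},
    {"x": 0,"y": 0,"z": 0,"rx": 0,"ry": 0,"rz": -0.126},
    {"x": 0,"y": 0,"z": 0,"rx": 0,"ry": 0,"rz": -0.126},
    {"x": 0,"y": 0,"z": 0,"rx": 0,"ry": 0,"rz": -0.128}
  ]
}}

```text
time_s: 6.85
ee_pos: [594.7, 265.3, 214.1]
ee_rot: [180.0, -0.0, 78.8]
force: [0.5, 0.4, 1.3]
gripper_width: 91.3
gripper_force: 0.0
```

>>> {"api": "move_arm", "payload": {
  "plan": [
    {"x": 10.5,"y": -32.5,"z": 9.8,"rx": 0,"ry": 0,"rz": 0},
    {"x": 10.5,"y": -32.5,"z": 9.8,"rx": 0,"ry": 0,"rz": 0},
    {"x": 10.5,"y": -32.5,"z": 9.8,"rx": 0,"ry": 0,"rz": 0},
    {"x": 10.5,"y": -32.5,"z": 9.8,"rx": 0,"ry": 0,"rz": 0},
    {"x": 10.5,"y": -32.5,"z": 9.8,"rx": 0,"ry": 0,"rz": 0},
    {"x": 10.5,"y": -32.5,"z": 9.8,"rx": 0,"ry": 0,"rz": 0},
    {"x": 0,"y": 0,"z": 0,"rx": 0,"ry": 0,"rz": 0}
  ]
}}

```text
time_s: 7.55
ee_pos: [412.3, 366.7, 154.1]
ee_rot: [-179.8, 0.1, 78.7]
force: [0.9, -1.1, -1.1]
gripper_width: 91.6
gripper_force: 0.0
```

Run:
```python
from h import *
np.set_printoptions(precision=1,suppress=True)
s=state();print(s["ee_pos"],s["ee_rot"],s["time_s"])
f=grab_frame("top");w=cloud(f)
for m in masks_of("top","rod")[:2]:
    q=w[m["pixels"]];print(m["p"],*rect(q[q[:,2]>6]))
print(plan([416.2,366.5,24],78.5))
```

```text
[412.3 366.7 154.1] [-179.8    0.1   78.7] 7.55
0.85 [415.9 362.4] [47.868831634521484, 96.390869140625] 77.79639
('shift', array([  0.2,   0. , 150.2]), 'rotvec', array([ 0., -0.,  0.]), 'len', np.float64(150.22136891258728))
```

>>> {"api": "move_arm", "payload": {
  "plan": [
    {"x": 0,"y": 0,"z": 35,"rx": 0,"ry": 0,"rz": 0},
    {"x": 0,"y": 0,"z": 35,"rx": 0,"ry": 0,"rz": 0},
    {"x": 0,"y": 0,"z": 30,"rx": 0,"ry": 0,"rz": 0},
    {"x": 0,"y": 0,"z": 25,"rx": 0,"ry": 0,"rz": 0},
    {"x": 0,"y": 0,"z": 15,"rx": 0,"ry": 0,"rz": 0},
    {"x": 0,"y": 0,"z": 9,"rx": 0,"ry": 0,"rz": 0},
    {"x": 0,"y": 0,"z": 0,"rx": 0,"ry": 0,"rz": 0}
  ]
}}

```text
time_s: 8.35
ee_pos: [417.1, 365.2, 5.5]
ee_rot: [-180.0, 0.1, 78.4]
force: [0.3, -0.7, 1.6]
gripper_width: 91.3
gripper_force: 0.0
```

>>> {"api": "move_arm", "payload": {
  "plan": [
    {"x": 0,"y": 0,"z": 0,"rx": 0,"ry": 0,"rz": 0},
    {"x": 0,"y": 0,"z": 0,"rx": 0,"ry": 0,"rz": 0},
    {"x": 0,"y": 0,"z": 0,"rx": 0,"ry": 0,"rz": 0},
    {"x": 0,"y": 0,"z": 0,"rx": 0,"ry": 0,"rz": 0},
    {"x": 0,"y": 0,"z": 0,"rx": 0,"ry": 0,"rz": 0},
    {"x": 0,"y": 0,"z": 0,"rx": 0,"ry": 0,"rz": 0},
    {"x": 0,"y": 0,"z": 0,"rx": 0,"ry": 0,"rz": 0},
    {"x": 0,"y": 0,"z": 0,"rx": 0,"ry": 0,"rz": 0}
  ],
  "grip": 0.3,
  "squeeze": 35
}}

```text
time_s: 9.15
ee_pos: [416.6, 365.9, 6.4]
ee_rot: [180.0, -0.0, 78.4]
force: [-1.3, -0.1, 1.8]
gripper_width: 47.6
gripper_force: 35.0
```

>>> {"api": "move_arm", "payload": {
  "plan": [
    {"x": 0,"y": 0,"z": -20,"rx": 0,"ry": 0,"rz": 0},
    {"x": 0,"y": 0,"z": -40,"rx": 0,"ry": 0,"rz": 0},
    {"x": 0,"y": 0,"z": -40,"rx": 0,"ry": 0,"rz": 0},
    {"x": 0,"y": 0,"z": -35,"rx": 0,"ry": 0,"rz": 0.126},
    {"x": 0,"y": 0,"z": -15,"rx": 0,"ry": 0,"rz": 0.126},
    {"x": 0,"y": 0,"z": 0,"rx": 0,"ry": 0,"rz": 0.126},
    {"x": 0,"y": 0,"z": 0,"rx": 0,"ry": 0,"rz": 0.126},
    {"x": 0,"y": 0,"z": 0,"rx": 0,"ry": 0,"rz": 0.126},
    {"x": 0,"y": 0,"z": 0,"rx": 0,"ry": 0,"rz": 0.126},
    {"x": 0,"y": 0,"z": 0,"rx": 0,"ry": 0,"rz": 0}
  ]
}}

```text
time_s: 10.15
ee_pos: [415.8, 365.0, 154.8]
ee_rot: [180.0, 0.2, 35.1]
force: [-0.3, -0.2, -5.5]
gripper_width: 47.1
gripper_force: 35.0
```

Run:
```python
from h import *
np.set_printoptions(precision=1,suppress=True)
s=state();p=np.array(s["ee_pos"]);T=Ro.from_euler("xyz",s["ee_rot"],degrees=True);print(p,s["ee_rot"],s["gripper_width"],s["force"])
for c in("top","side","wrist"):
    f=grab_frame(c);w=cloud(f)
    if c=="wrist":save(f,"w3.png")
    m=masks_of(c,"rod")
    for m in m[:1]:
        q=w[m["pixels"]];q=q[~np.isnan(q[:,0])];l=T.inv().apply(q-p);l=l[(abs(l[:,1])<30)&(l[:,2]<10)&(l[:,2]>-50)]
        print(c,m["p"],len(l),np.percentile(l,[1,50,99],0))
    for m in landmark_of(c,"rod_center")[:1]:print(m["p"],T.inv().apply(ray(f,m["point"],p[2]+18.8)-p))
print(plan([595.1,264.1,60+100],35.07))
```

```text
[415.8 365.  154.8] [180.    0.2  35.1] 47.12575703796447 [-0.3 -0.2 -5.5]
top 0.67 187 [[-50.9 -21.7 -45.8]
 [-39.4   3.7 -39.4]
 [ 19.2  23.3  -9.5]]
0.49 [  1.8   2.1 -18.8]
side 0.81 366 [[  4.1 -25.3 -43.9]
 [ 40.   -8.9 -32.3]
 [ 52.4  20.2   0.4]]
0.82 [ -3.6   1.3 -18.8]
wrist 0.94 11901 [[-21.3 -22.2 -44.6]
 [ 28.9  -0.  -40.8]
 [ 52.1  22.4  -9.1]]
0.58 [  2.9   0.9 -18.8]
('shift', array([ 87.7, 185.8,  14.9]), 'rotvec', array([-0., -0.,  0.]), 'len', np.float64(206.00012831864535))
```

View pics/w3.png

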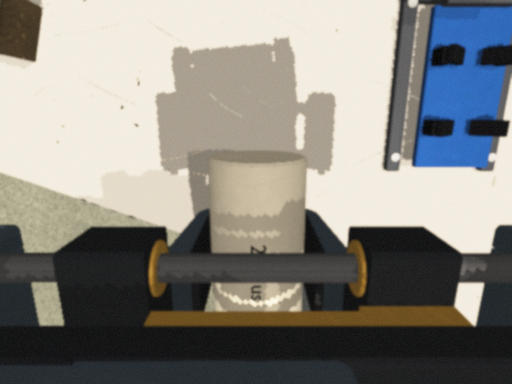

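>>> {"api": "move_arm", "payload": {
  "plan": [
    {"x": 17.3,"y": 37.2,"z": 0,"rx": 0,"ry": 0,"rz": 0},
    {"x": 17.3,"y": 37.2,"z": 0,"rx": 0,"ry": 0,"rz": 0},
    {"x": 17.3,"y": 37.2,"z": 0,"rx": 0,"ry": 0,"rz": 0},
    {"x": 17.3,"y": 37.2,"z": 0,"rx": 0,"ry": 0,"rz": 0},
    {"x": 17.3,"y": 37.2,"z": 0,"rx": 0,"ry": 0,"rz": 0},
    {"x": 0,"y": 0,"z": 30,"rx": 0,"ry": 0,"rz": 0},
    {"x": 0,"y": 0,"z": 30,"rx": 0,"ry": 0,"rz": 0},
    {"x": 0,"y": 0,"z": 0,"rx": 0,"ry": 0,"rz": 0}
  ]
}}

```text
time_s: 11.4
ee_pos: [591.1, 261.5, 91.2]
ee_rot: [-179.9, 0.6, 35.1]
force: [-1.2, 0.0, -5.9]
gripper_width: 47.5
gripper_force: 35.0
```

Run:
```python
from h import *
np.set_printoptions(precision=1,suppress=True)
s=state();p=np.array(s["ee_pos"]);print(p,s["ee_rot"])
for i in range(3):print(plan([595.1,264.1,60],35.07)); 
f=grab_frame("wrist");w=cloud(f)
q=w.reshape(-1,3);q=q[~np.isnan(q[:,0])]
R=np.array([[np.cos(np.radians(35.07)),np.sin(np.radians(35.07))],[-np.sin(np.radians(35.07)),np.cos(np.radians(35.07))]])
a=q.copy();a[:,:2]=(q[:,:2]-[545.95,229.6])@R.T
b=a[(abs(a[:,1])<30)&(a[:,2]>105)&(a[:,0]>60)&(a[:,0]<120)];print("rod front",np.percentile(b,[2,50,98],0))
b=a[(a[:,2]>22)&(a[:,2]<32)&(a[:,0]>100)&(a[:,0]<128)&(abs(a[:,1])<45)];print("plate",np.percentile(b,[1,50,99],0))
```

```text
[591.1 261.5  91.2] [-179.9    0.6   35.1]
('shift', array([ 4.7,  0.1, 50. ]), 'rotvec', array([-0.,  0.,  0.]), 'len', np.float64(50.24853580392016))
('shift', array([ 4.7,  0.1, 50. ]), 'rotvec', array([-0.,  0.,  0.]), 'len', np.float64(50.24853580392016))
('shift', array([ 4.7,  0.1, 50. ]), 'rotvec', array([-0.,  0.,  0.]), 'len', np.float64(50.24853580392016))
rod front [[ 66.9 -28.9 117.9]
 [ 83.6   0.1 194.4]
 [106.2  28.9 218. ]]
plate [[100.5 -34.   26.4]
 [114.3   0.4  27.9]
 [127.7  34.2  29.6]]
```

>>> {"api": "move_arm", "payload": {
  "plan": [
    {"x": 0,"y": 0,"z": 15,"rx": 0,"ry": 0,"rz": 0},
    {"x": 0,"y": 0,"z": 0,"rx": 0,"ry": 0,"rz": 0},
    {"x": 0,"y": 0,"z": 0,"rx": 0,"ry": 0,"rz": 0}
  ]
}}

```text
time_s: 11.75
ee_pos: [594.9, 263.9, 82.8]
ee_rot: [180.0, -0.1, 35.1]
force: [0.2, 0.4, -6.2]
gripper_width: 47.1
gripper_force: 35.0
```

Run:
```python
from h import *
np.set_printoptions(precision=1,suppress=True)
yaw=np.radians(35.07);R=np.array([[np.cos(yaw),np.sin(yaw)],[-np.sin(yaw),np.cos(yaw)]])
print(state()["ee_pos"],state()["ee_rot"],plan([595.1,264.1,60],35.07))
for i in range(2):
  f=grab_frame("wrist");w=cloud(f);print(plan([595.1,264.1,60],35.07))
m=masks_of("wrist","rod")[0];q=w[m["pixels"]];q=q[~np.isnan(q[:,0])];q[:,:2]=(q[:,:2]-[545.95,229.6])@R.T
q=q[(q[:,2]<130)&(q[:,2]>60)]
print("rod rig frame",np.percentile(q,[1,2,50,98,99],0))
```

```text
[594.9 263.9  82.8] [180.   -0.1  35.1] ('shift', array([ 0.3,  0. , 41.6]), 'rotvec', array([ 0., -0.,  0.]), 'len', np.float64(41.58963696518374))
('shift', array([ 0.1, -0.1, 41.8]), 'rotvec', array([ 0., -0.,  0.]), 'len', np.float64(41.77397579807094))
('shift', array([ 0.1, -0.1, 41.7]), 'rotvec', array([ 0., -0.,  0.]), 'len', np.float64(41.73968888816703))
rod rig frame [[ 37.6 -22.7  90.1]
 [ 39.8 -22.   95.3]
 [ 87.8  -0.2 122.6]
 [111.2  21.3 126.2]
 [111.2  22.  126.4]]
```

>>> {"api": "move_arm", "payload": {
  "plan": [
    {"x": -1,"y": 0,"z": 15,"rx": 0,"ry": 0,"rz": 0},
    {"x": 0,"y": 0,"z": 12,"rx": 0,"ry": 0,"rz": 0},
    {"x": 0,"y": 0,"z": 8,"rx": 0,"ry": 0,"rz": 0},
    {"x": 0,"y": 0,"z": 3,"rx": 0,"ry": 0,"rz": 0},
    {"x": 0,"y": 0,"z": 2,"rx": 0,"ry": 0,"rz": 0},
    {"x": 0,"y": 0,"z": 0,"rx": 0,"ry": 0,"rz": 0},
    {"x": 0,"y": 0,"z": 0,"rx": 0,"ry": 0,"rz": 0}
  ]
}}

```text
time_s: 12.6
ee_pos: [592.8, 262.8, 42.3]
ee_rot: [-180.0, 0.0, 35.1]
force: [-5.7, -0.9, 3.4]
gripper_width: 47.5
gripper_force: 35.0
```

Run:
```python
from h import *
np.set_printoptions(precision=1,suppress=True)
yaw=np.radians(35.07);R=np.array([[np.cos(yaw),np.sin(yaw)],[-np.sin(yaw),np.cos(yaw)]])
f=grab_frame("wrist");w=cloud(f);save(f,"w4.png");s=state();print(s["ee_pos"],s["ee_rot"],s["force"],s["torque"],plan([595.1,264.1,60],35.07))
m=masks_of("wrist","rod")[0];q=w[m["pixels"]];q=q[~np.isnan(q[:,0])];q[:,:2]=(q[:,:2]-[545.95,229.6])@R.T
q=q[(q[:,2]<130)&(q[:,2]>30)]
print("rod rig frame",np.percentile(q,[1,2,50,98,99],0))
```

```text
[592.8 262.8  42.3] [-180.     0.    35.1] [-5.5 -1.5  2.7] [-0.2  1.  -0.1] ('shift', array([2.6, 0.3, 1.1]), 'rotvec', array([-0.,  0.,  0.]), 'len', np.float64(2.876755202038438))
rod rig frame [[ 35.1 -22.2  49.6]
 [ 37.2 -21.5  54.7]
 [ 85.5   0.2  81.9]
 [108.6  21.6  85.5]
 [108.7  22.4  85.7]]
```

View pics/w4.png

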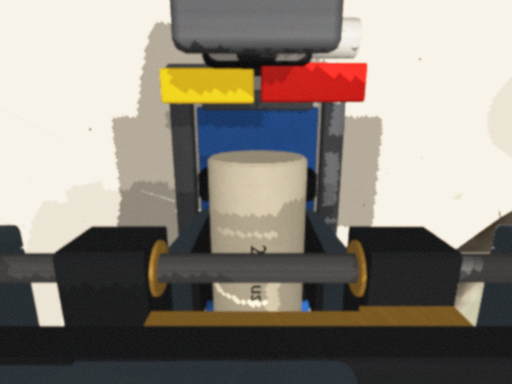

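The view shows the rod straight between the V-blocks (columns 209–307), about 1.5 mm short of centre. I'll lift slightly, shift it and lower it again.

>>> {"api": "move_arm", "payload": {
  "plan": [
    {"x": 0,"y": 0,"z": -4,"rx": 0,"ry": 0,"rz": 0},
    {"x": 1,"y": 0,"z": 0,"rx": 0,"ry": 0,"rz": 0},
    {"x": 0,"y": 0,"z": 0,"rx": 0,"ry": 0,"rz": 0},
    {"x": 0,"y": 0,"z": 0,"rx": 0,"ry": 0,"rz": 0}
  ]
}}

```text
time_s: 13.1
ee_pos: [594.5, 263.4, 44.9]
ee_rot: [180.0, -0.0, 35.1]
force: [0.7, 0.1, -5.2]
gripper_width: 47.5
gripper_force: 35.0
```

```bash
cat > rodx.py <<'E'
from h import *
np.set_printoptions(precision=1,suppress=True)
yaw=np.radians(35.07);R=np.array([[np.cos(yaw),np.sin(yaw)],[-np.sin(yaw),np.cos(yaw)]])
f=grab_frame("wrist");w=cloud(f);s=state();print(s["ee_pos"],s["ee_rot"],s["force"],plan([595.1,264.1,60],35.07))
q=w.copy();q[...,:2]=(w[...,:2]-[545.95,229.6])@R.T
a=q[masks_of("wrist","rod")[0]["pixels"]];a=a[(a[:,2]<130)&(a[:,2]>30)]
print("rod rig frame",np.percentile(a,[1,2,50,98,99],0))
r=f["img"].astype(int);b=q[(r[...,2]>110)&(r[...,0]<70)&(abs(q[...,2]-27)<6)];print("plate x,y",np.percentile(b,[1,99],0))
E
python3 rodx.py
```

```text
[594.4 263.3  44.8] [-180.     0.    35.1] [-0.1 -0.5 -5.9] ('shift', array([ 1. , -0.3,  3.6]), 'rotvec', array([-0.,  0.,  0.]), 'len', np.float64(3.75764005013892))
rod rig frame [[ 37.4 -22.5  52.5]
 [ 39.4 -21.8  59.2]
 [ 87.4  -0.7  84.5]
 [110.4  20.8  88.1]
 [110.4  21.5  88.3]]
plate x,y [[  3.  -33.7  26.5]
 [128.7  34.   29.4]]
```

>>> {"api": "move_arm", "payload": {
  "plan": [
    {"x": 0,"y": 0,"z": 1,"rx": 0,"ry": 0,"rz": 0},
    {"x": 0,"y": 0,"z": 1,"rx": 0,"ry": 0,"rz": 0},
    {"x": 0,"y": 0,"z": 0,"rx": 0,"ry": 0,"rz": 0},
    {"x": 0,"y": 0,"z": 0,"rx": 0,"ry": 0,"rz": 0}
  ]
}}

```text
time_s: 13.6
ee_pos: [594.3, 263.3, 43.1]
ee_rot: [-180.0, 0.0, 35.1]
force: [0.2, 0.4, -5.0]
gripper_width: 47.2
gripper_force: 35.0
```

```bash
python3 rodx.py
```

```text
[594.3 263.3  43.1] [-180.    -0.    35.1] [ 0.1 -0.3 -5.5] ('shift', array([ 1.1, -0.2,  1.9]), 'rotvec', array([-0., -0.,  0.]), 'len', np.float64(2.188961372474161))
rod rig frame [[ 36.4 -22.7  50.2]
 [ 38.6 -22.   54.8]
 [ 86.8  -0.2  82.6]
 [110.2  21.4  86.2]
 [110.2  22.1  86.5]]
plate x,y [[  4.3 -33.8  26.4]
 [129.1  34.1  29.4]]
```

>>> {"api": "move_arm", "payload": {
  "plan": [
    {"x": 0,"y": 0,"z": 1,"rx": 0,"ry": 0,"rz": 0},
    {"x": 0,"y": 0,"z": 0,"rx": 0,"ry": 0,"rz": 0},
    {"x": 0,"y": 0,"z": 0,"rx": 0,"ry": 0,"rz": 0}
  ]
}}

```text
time_s: 14.0
ee_pos: [594.3, 263.7, 42.6]
ee_rot: [-180.0, -0.0, 35.1]
force: [-1.3, 1.5, -1.5]
gripper_width: 47.3
gripper_force: 35.0
```

>>> {"api": "move_arm", "payload": {
  "plan": [
    {"x": 0,"y": 0,"z": 0,"rx": 0,"ry": 0,"rz": 0},
    {"x": 0,"y": 0,"z": 0,"rx": 0,"ry": 0,"rz": 0},
    {"x": 0,"y": 0,"z": 0,"rx": 0,"ry": 0,"rz": 0},
    {"x": 0,"y": 0,"z": 0,"rx": 0,"ry": 0,"rz": 0},
    {"x": 0,"y": 0,"z": 0,"rx": 0,"ry": 0,"rz": 0},
    {"x": 0,"y": 0,"z": 0,"rx": 0,"ry": 0,"rz": 0}
  ],
  "grip": 1
}}

```text
time_s: 14.6
ee_pos: [594.4, 263.3, 42.2]
ee_rot: [180.0, -0.0, 35.1]
force: [0.1, 0.6, -1.0]
gripper_width: 90.5
gripper_force: 0.0
```

>>> {"api": "move_arm", "payload": {
  "plan": [
    {"x": 0,"y": 0,"z": -15,"rx": 0,"ry": 0,"rz": 0},
    {"x": 0,"y": 0,"z": -40,"rx": 0,"ry": 0,"rz": 0},
    {"x": 0,"y": 0,"z": -45,"rx": 0,"ry": 0,"rz": 0},
    {"x": 0,"y": 0,"z": -45,"rx": 0,"ry": 0,"rz": 0},
    {"x": -20,"y": 0,"z": -40,"rx": 0,"ry": 0,"rz": 0},
    {"x": -20,"y": 0,"z": 0,"rx": 0,"ry": 0,"rz": 0},
    {"x": 0,"y": 0,"z": 0,"rx": 0,"ry": 0,"rz": 0}
  ]
}}

```text
time_s: 15.3
ee_pos: [560.6, 239.5, 229.3]
ee_rot: [180.0, -0.1, 35.1]
force: [0.7, -0.4, -1.3]
gripper_width: 91.4
gripper_force: 0.0
```

```bash
python3 rodx.py; python3 look.py w5; python3 flags.py w5
```

```text
[561.2 240.  227.9] [180.   -0.1  35.1] [ 0.3  1.3 -0. ] ('shift', array([ 41.6,  -0.2, 186.7]), 'rotvec', array([ 0., -0.,  0.]), 'len', np.float64(191.28141327996082))
rod rig frame [[ 12.3 -23.   65.7]
 [ 13.4 -22.4  67.4]
 [ 63.5  -0.2  82. ]
 [108.4  22.3  85.7]
 [109.3  23.1  86. ]]
plate x,y [[ -4.9 -33.1  25.9]
 [127.2  33.5  29.6]]
[561.5 240.3 227. ] [-180.    -0.    35.1] 15.4 [22.1 21.1 83.5  0.  75.4 77. ] [-0.1 -0.4 -0.4]
cradle 0.89 [255.  121.5  64.2 146.3] [637.4 293.8  28.5]
[601.2 268.4] [70.07710266113281, 150.69369506835938] 35.191887 2399 27.849519180089814
pointer 0.94 [256.4 122.9  67.8 147.6] [638.7 292.   28.5]
mark 0.57 [268.2  44.2  50.   28.9] [668.7 297.8 126.2]
foot 0.95 [254.9 119.8  65.4 150.5] [638.7 293.7  28.5]
foot 0.67 [258.7 184.5] [547.4 228.    9. ] [561.6 239.3  84.6]
pointer 0.6 [257.5  59.8] [654.4 305.3 112. ] [662.2 311.4  48.7]
mark 0.76 [263.3  56.7] [657.8 301.9 122. ] [657.7 302.2 125.2]
rig 0.59 [260.1 181.6] [549.9 227.5   0. ] [565.4 239.5  85. ]
yellow 325 med [649.23 320.37 114.89] z pct10/90 [113.87 114.34 114.89 115.34 115.78] px 224 254 48 59
red 306 med [665.6  296.69 126.02] z pct10/90 [125.11 125.45 126.02 126.44 126.86] px 259 291 46 56
dz 11.13422594129247 11.126203183798395
```

View pics/w5.png

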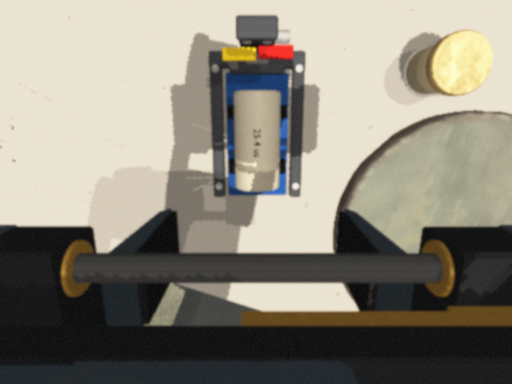

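The rod lies seated at rig x ≈ 11–110 mm, with the flags at row ~52. The measured gap is 11.1 mm. Next is the wedge.

>>> {"api": "move_arm", "payload": {
  "plan": [
    {"x": -20.5,"y": 41.2,"z": 0,"rx": 0,"ry": 0,"rz": 0},
    {"x": -20.5,"y": 41.2,"z": 0,"rx": 0,"ry": 0,"rz": 0},
    {"x": -20.5,"y": 41.2,"z": 0,"rx": 0,"ry": 0,"rz": 0},
    {"x": -20.5,"y": 41.2,"z": 0,"rx": 0,"ry": 0,"rz": 0},
    {"x": -20.5,"y": 41.2,"z": 0,"rx": 0,"ry": 0,"rz": 0},
    {"x": -20.5,"y": 41.2,"z": 0,"rx": 0,"ry": 0,"rz": 0}
  ]
}}

```text
time_s: 16.5
ee_pos: [603.3, -34.4, 227.3]
ee_rot: [180.0, -0.0, 35.1]
force: [1.0, 0.6, 0.1]
gripper_width: 91.0
gripper_force: 0.0
```

>>> {"api": "move_arm", "payload": {
  "plan": [
    {"x": -20.5,"y": 41.2,"z": 0,"rx": 0,"ry": 0,"rz": 0},
    {"x": -20.5,"y": 41.2,"z": 0,"rx": 0,"ry": 0,"rz": 0},
    {"x": -20.5,"y": 41.2,"z": 0,"rx": 0,"ry": 0,"rz": 0},
    {"x": -20.5,"y": 41.2,"z": 0,"rx": 0,"ry": 0,"rz": 0},
    {"x": -20.5,"y": 41.2,"z": 0,"rx": 0,"ry": 0,"rz": 0},
    {"x": -20.5,"y": 41.2,"z": 0,"rx": 0,"ry": 0,"rz": 0}
  ]
}}

```text
time_s: 17.1
ee_pos: [644.8, -307.5, 227.1]
ee_rot: [180.0, -0.0, 35.1]
force: [1.7, 0.4, -0.1]
gripper_width: 91.2
gripper_force: 0.0
```

>>> {"api": "move_arm", "payload": {
  "plan": [
    {"x": 0,"y": 0,"z": 0,"rx": 0,"ry": 0,"rz": -0.149},
    {"x": 0,"y": 0,"z": 0,"rx": 0,"ry": 0,"rz": -0.149},
    {"x": 0,"y": 0,"z": 0,"rx": 0,"ry": 0,"rz": -0.149},
    {"x": 0,"y": 0,"z": 0,"rx": 0,"ry": 0,"rz": -0.149},
    {"x": 0,"y": 0,"z": 0,"rx": 0,"ry": 0,"rz": -0.149},
    {"x": 0,"y": 0,"z": 0,"rx": 0,"ry": 0,"rz": -0.149},
    {"x": 0,"y": 0,"z": 0,"rx": 0,"ry": 0,"rz": -0.149},
    {"x": 0,"y": 0,"z": 0,"rx": 0,"ry": 0,"rz": -0.149}
  ]
}}

```text
time_s: 17.9
ee_pos: [644.8, -305.6, 227.0]
ee_rot: [-180.0, -0.0, 103.8]
force: [-0.1, 0.3, 0.2]
gripper_width: 91.3
gripper_force: 0.0
```

>>> {"api": "move_arm", "payload": {
  "plan": [
    {"x": 0,"y": 0,"z": 0,"rx": 0,"ry": 0,"rz": -0.149},
    {"x": 0,"y": 0,"z": 0,"rx": 0,"ry": 0,"rz": -0.149},
    {"x": 0,"y": 0,"z": 0,"rx": 0,"ry": 0,"rz": -0.149},
    {"x": 0,"y": 0,"z": 0,"rx": 0,"ry": 0,"rz": -0.149},
    {"x": 0,"y": 0,"z": 0,"rx": 0,"ry": 0,"rz": -0.149},
    {"x": 0,"y": 0,"z": 0,"rx": 0,"ry": 0,"rz": -0.149},
    {"x": 0,"y": 0,"z": 0,"rx": 0,"ry": 0,"rz": 0},
    {"x": 0,"y": 0,"z": 0,"rx": 0,"ry": 0,"rz": 0}
  ]
}}

```text
time_s: 18.7
ee_pos: [644.7, -305.5, 227.0]
ee_rot: [180.0, -0.0, 154.5]
force: [0.3, -0.2, -0.7]
gripper_width: 91.0
gripper_force: 0.0
```

```bash
cat > wed.py <<'E'
from h import *
np.set_printoptions(precision=1,suppress=True)
s=state();print(s["ee_pos"],s["ee_rot"],s["time_s"],s["qpos"])
f=grab_frame("wrist");w=cloud(f);save(f,"w6.png")
r=f["img"].astype(int);o=(r[...,0]>130)&(r[...,2]<80)&(r[...,1]<r[...,0]*.75)&(w[...,2]<45)&(w[...,2]>1)
o=cv2.morphologyEx(o.astype(np.uint8),cv2.MORPH_OPEN,np.ones((3,3)))>0
q=w[o];print("orange",len(q),*rect(q),np.percentile(q[:,2],[1,50,99]));np.save("wq.npy",q)
for m in masks_of("wrist","wedge")[:1]:
    q=w[m["pixels"]];q=q[(q[:,2]<45)&(q[:,2]>3)];print(m["p"],*rect(q))
for n,h in(("wedge_tip",0),("wedge_grip",20),("wedge",0)):
    for m in landmark_of("wrist",n)[:1]:print(n,m["p"],m["point"],ray(f,m["point"],h))
E
python3 wed.py
```

```text
[ 644.7 -305.5  227. ] [180.   -0.  154.5] 18.7 [-26.3  31.   67.3   0.   81.7 -90.7]
orange 4687 [ 595.  -282.2] [43.68401336669922, 148.88497924804688] 153.78743 [ 6.3 23.6 34.6]
0.79 [ 594.4 -282. ] [44.02252197265625, 150.14080810546875] 153.88504
wedge_tip 0.84 [254.3, 59.3] [ 527.6 -252.4    0. ]
wedge_grip 0.82 [257.1, 173.3] [ 648.3 -306.4   20. ]
wedge 0.83 [258.6, 121.9] [ 594.6 -278.7    0. ]
```

View pics/w6.png

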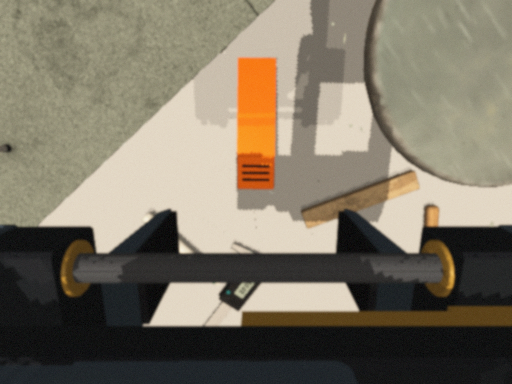

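The picture shows the wedge thin end at (257,58) and its tail at (257,175). The wooden bar is clear to the right at (305–418, 175–225).

>>> {"api": "move_arm", "payload": {
  "plan": [
    {"x": 0.4,"y": 0.3,"z": 40,"rx": 0,"ry": 0,"rz": 0.011},
    {"x": 0,"y": 0,"z": 45,"rx": 0,"ry": 0,"rz": 0},
    {"x": 0,"y": 0,"z": 45,"rx": 0,"ry": 0,"rz": 0},
    {"x": 0,"y": 0,"z": 35,"rx": 0,"ry": 0,"rz": 0},
    {"x": 0,"y": 0,"z": 20,"rx": 0,"ry": 0,"rz": 0},
    {"x": 0,"y": 0,"z": 0,"rx": 0,"ry": 0,"rz": 0},
    {"x": 0,"y": 0,"z": 0,"rx": 0,"ry": 0,"rz": 0}
  ],
  "grip": 0.75
}}

```text
time_s: 19.65
ee_pos: [645.0, -305.4, 42.6]
ee_rot: [180.0, 0.0, 154.0]
force: [-0.5, -0.2, 0.9]
gripper_width: 68.6
gripper_force: 0.0
```

Run:
```python
from h import *
s=state();print(s["ee_pos"],s["ee_rot"],s["force"],s["gripper_width"]);print(plan([643.9,-306.2,21.5],153.85))
```

```text
[ 644.95214837 -305.35809308   42.64203813] [1.79995507e+02 3.88920318e-02 1.53977897e+02] [-0.53342779 -0.1881624   0.93822569] 68.56387887229164
('shift', array([ 0.6, -1.2, 39.9]), 'rotvec', array([0.   , 0.001, 0.002]), 'len', np.float64(39.96476239254986))
```

>>> {"api": "move_arm", "payload": {
  "plan": [
    {"x": 0.6,"y": -1.2,"z": 20,"rx": 0,"ry": 0,"rz": 0.002},
    {"x": 0,"y": 0,"z": 14,"rx": 0,"ry": 0,"rz": 0},
    {"x": 0,"y": 0,"z": 5.5,"rx": 0,"ry": 0,"rz": 0},
    {"x": 0,"y": 0,"z": 0,"rx": 0,"ry": 0,"rz": 0},
    {"x": 0,"y": 0,"z": 0,"rx": 0,"ry": 0,"rz": 0}
  ]
}}

```text
time_s: 20.15
ee_pos: [644.0, -306.2, 3.4]
ee_rot: [180.0, 0.1, 153.9]
force: [-0.2, -0.5, 0.3]
gripper_width: 68.1
gripper_force: 0.0
```

>>> {"api": "move_arm", "payload": {
  "plan": [
    {"x": 0,"y": 0,"z": 0,"rx": 0,"ry": 0,"rz": 0},
    {"x": 0,"y": 0,"z": 0,"rx": 0,"ry": 0,"rz": 0},
    {"x": 0,"y": 0,"z": 0,"rx": 0,"ry": 0,"rz": 0},
    {"x": 0,"y": 0,"z": 0,"rx": 0,"ry": 0,"rz": 0},
    {"x": 0,"y": 0,"z": 0,"rx": 0,"ry": 0,"rz": 0},
    {"x": 0,"y": 0,"z": 0,"rx": 0,"ry": 0,"rz": 0}
  ],
  "grip": 0.2,
  "squeeze": 45
}}

```text
time_s: 20.75
ee_pos: [643.6, -306.2, 3.0]
ee_rot: [-180.0, 0.0, 153.9]
force: [-0.1, -1.1, 2.3]
gripper_width: 43.6
gripper_force: 44.9
```

>>> {"api": "move_arm", "payload": {
  "plan": [
    {"x": 0,"y": 0,"z": -20,"rx": 0,"ry": 0,"rz": 0},
    {"x": 0,"y": 0,"z": -40,"rx": 0,"ry": 0,"rz": 0},
    {"x": 0,"y": 0,"z": -40,"rx": 0,"ry": 0,"rz": 0},
    {"x": 0,"y": 0,"z": -20,"rx": 0,"ry": 0,"rz": 0.148},
    {"x": 0,"y": 0,"z": 0,"rx": 0,"ry": 0,"rz": 0.148},
    {"x": 0,"y": 0,"z": 0,"rx": 0,"ry": 0,"rz": 0.148},
    {"x": 0,"y": 0,"z": 0,"rx": 0,"ry": 0,"rz": 0.148},
    {"x": 0,"y": 0,"z": 0,"rx": 0,"ry": 0,"rz": 0.148},
    {"x": 0,"y": 0,"z": 0,"rx": 0,"ry": 0,"rz": 0.148},
    {"x": 0,"y": 0,"z": 0,"rx": 0,"ry": 0,"rz": 0.148}
  ]
}}

```text
time_s: 21.75
ee_pos: [642.9, -305.6, 121.5]
ee_rot: [-179.9, -0.1, 94.2]
force: [0.3, 0.5, -2.3]
gripper_width: 43.4
gripper_force: 44.9
```

>>> {"api": "move_arm", "payload": {
  "plan": [
    {"x": 0,"y": 0,"z": 0,"rx": 0,"ry": 0,"rz": 0.148},
    {"x": 0,"y": 0,"z": 0,"rx": 0,"ry": 0,"rz": 0.148},
    {"x": 0,"y": 0,"z": 0,"rx": 0,"ry": 0,"rz": 0.148},
    {"x": 0,"y": 0,"z": 0,"rx": 0,"ry": 0,"rz": 0.148},
    {"x": 0,"y": 0,"z": 0,"rx": 0,"ry": 0,"rz": 0.148},
    {"x": 0,"y": 0,"z": 0,"rx": 0,"ry": 0,"rz": 0.148},
    {"x": 0,"y": 0,"z": 0,"rx": 0,"ry": 0,"rz": 0.148}
  ]
}}

```text
time_s: 22.45
ee_pos: [642.8, -305.5, 121.5]
ee_rot: [-179.9, 0.1, 34.8]
force: [0.1, 0.5, -1.2]
gripper_width: 44.1
gripper_force: 44.9
```

>>> {"api": "move_arm", "payload": {
  "plan": [
    {"x": 5.7,"y": -41.2,"z": 0,"rx": 0,"ry": 0,"rz": 0},
    {"x": 5.7,"y": -41.2,"z": 0,"rx": 0,"ry": 0,"rz": 0},
    {"x": 5.7,"y": -41.2,"z": 0,"rx": 0,"ry": 0,"rz": 0},
    {"x": 5.7,"y": -41.2,"z": 0,"rx": 0,"ry": 0,"rz": 0},
    {"x": 5.7,"y": -41.2,"z": 0,"rx": 0,"ry": 0,"rz": 0},
    {"x": 5.7,"y": -41.2,"z": 0,"rx": 0,"ry": 0,"rz": 0}
  ]
}}

```text
time_s: 23.05
ee_pos: [527.3, -82.6, 122.0]
ee_rot: [-179.9, 0.0, 35.1]
force: [0.4, -0.2, -1.9]
gripper_width: 43.8
gripper_force: 44.9
```

>>> {"api": "move_arm", "payload": {
  "plan": [
    {"x": 5.7,"y": -41.2,"z": 0,"rx": 0,"ry": 0,"rz": 0},
    {"x": 5.7,"y": -41.2,"z": 0,"rx": 0,"ry": 0,"rz": 0},
    {"x": 5.7,"y": -41.2,"z": 0,"rx": 0,"ry": 0,"rz": 0},
    {"x": 5.7,"y": -41.2,"z": 0,"rx": 0,"ry": 0,"rz": 0},
    {"x": 5.7,"y": -41.2,"z": 0,"rx": 0,"ry": 0,"rz": 0},
    {"x": 5.7,"y": -41.2,"z": 0,"rx": 0,"ry": 0,"rz": 0},
    {"x": 0,"y": 0,"z": 0,"rx": 0,"ry": 0,"rz": 0},
    {"x": 0,"y": 0,"z": 0,"rx": 0,"ry": 0,"rz": 0}
  ]
}}

```text
time_s: 23.85
ee_pos: [413.8, 138.1, 122.4]
ee_rot: [-180.0, 0.0, 35.3]
force: [0.5, 0.4, -2.5]
gripper_width: 43.8
gripper_force: 44.9
```

```bash
cat > wt.py <<'E'
from h import *
import sys
np.set_printoptions(precision=1,suppress=True)
yaw=np.radians(35.07);R=np.array([[np.cos(yaw),np.sin(yaw)],[-np.sin(yaw),np.cos(yaw)]])
f=grab_frame("wrist");w=cloud(f);save(f,sys.argv[1]+".png");s=state();p=np.array(s["ee_pos"])
print(p,s["ee_rot"],s["force"],s["time_s"],s["gripper_width"],"TCP rig",R@(p[:2]-[545.95,229.6]),p[2])
q=w.copy();q[...,:2]=(w[...,:2]-[545.95,229.6])@R.T
r=f["img"].astype(int);o=(r[...,0]>130)&(r[...,2]<80)&(r[...,1]<r[...,0]*.75)&(abs(q[...,1])<45)&(q[...,0]<70)
o=cv2.morphologyEx(o.astype(np.uint8),cv2.MORPH_OPEN,np.ones((3,3)))>0
a=q[o];print("wedge rig",len(a),np.percentile(a,[1,50,99],0))
if len(a)>50:
    c,d,an=rect(a);print("yaw in rig",an,d)
E
python3 wt.py w7
python3 - <<'E'
import sys;sys.path.insert(0,'.')
from h import *
print(plan([415.0,137.7,22],35.07))
E
```

```text
[414.4 137.5 122.5] [180.    0.   35.2] [-0.4  0.3 -3. ] 23.9 43.97376251072133 TCP rig [-160.6    0.2] 122.45018448472857
wedge rig 24043 [[-176.9  -19.8  127.2]
 [ -97.5    1.8  142.3]
 [ -39.2   23.5  213.4]]
yaw in rig 0.9711307 [74.11212921142578, 553.5079345703125]
('shift', array([  0.6,   0.2, 119.3]), 'rotvec', array([0.   , 0.   , 0.003]), 'len', np.float64(119.25173451125542))
```

Run:
```python
from h import *
f=grab_frame("top");w=cloud(f)
# bench front edge: min x with |z|<8 in several y bands
for y in range(-350,401,50):
    m=(abs(w[...,1]-y)<8)&(abs(w[...,2])<10);q=w[m]
    print(y,len(q),round(float(np.nanmin(q[:,0]))) if len(q) else None)
```

```text
-350 746 518
-300 866 506
-250 855 491
-200 883 477
-150 902 -35
-100 469 -36
-50 318 47
0 291 88
50 306 104
100 303 400
150 659 509
200 708 519
250 398 473
300 470 465
350 699 331
400 745 317
```

View pics/w7.png

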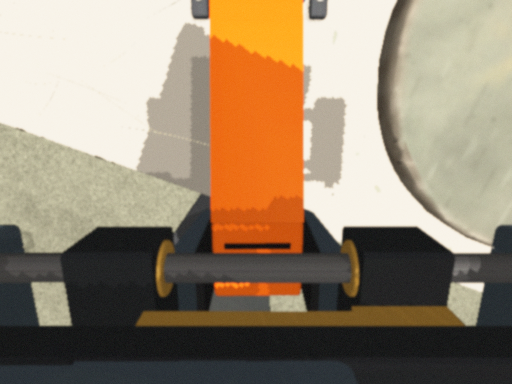

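The picture shows the wedge (columns 211–303) aligned between the two rail ends (columns 193–208 and 310–326). The bench edge is close behind, so I'll move forward before lowering.

>>> {"api": "move_arm", "payload": {
  "plan": [
    {"x": 14,"y": 0,"z": 40,"rx": 0,"ry": 0,"rz": 0.003},
    {"x": 0,"y": 0,"z": 40,"rx": 0,"ry": 0,"rz": 0},
    {"x": 0,"y": 0,"z": 25,"rx": 0,"ry": 0,"rz": 0},
    {"x": 0,"y": 0,"z": 8,"rx": 0,"ry": 0,"rz": 0},
    {"x": 0,"y": 0,"z": 4,"rx": 0,"ry": 0,"rz": 0},
    {"x": 0,"y": 0,"z": 0,"rx": 0,"ry": 0,"rz": 0},
    {"x": 0,"y": 0,"z": 0,"rx": 0,"ry": 0,"rz": 0}
  ]
}}

```text
time_s: 24.65
ee_pos: [427.3, 145.8, 6.8]
ee_rot: [180.0, -0.2, 35.0]
force: [-0.6, 0.2, -2.0]
gripper_width: 44.2
gripper_force: 44.9
```

```bash
python3 wt.py w8
```

```text
[427.2 145.8   6.8] [180.   -0.2  35. ] [ 0.4  0.6 -1.4] 24.7 43.68396008646532 TCP rig [-145.4   -0.3] 6.81178278859982
wedge rig 23974 [[-161.6  -21.7   12.1]
 [ -82.2   -0.1   26.9]
 [ -24.    21.2   97.9]]
yaw in rig 177.5901 [52.87636184692383, 509.1723327636719]
```

>>> {"api": "move_arm", "payload": {
  "plan": [
    {"x": 0,"y": 0.3,"z": 2.5,"rx": 0,"ry": 0,"rz": 0},
    {"x": 0,"y": 0,"z": 1,"rx": 0,"ry": 0,"rz": 0},
    {"x": 0,"y": 0,"z": 0,"rx": 0,"ry": 0,"rz": 0},
    {"x": 0,"y": 0,"z": 0,"rx": 0,"ry": 0,"rz": 0}
  ]
}}

```text
time_s: 25.1
ee_pos: [426.7, 145.6, 3.0]
ee_rot: [180.0, -0.1, 35.0]
force: [-0.3, -1.1, 6.3]
gripper_width: 43.5
gripper_force: 44.9
```

>>> {"api": "move_arm", "payload": {
  "plan": [
    {"x": 7,"y": 0,"z": 0,"rx": 0,"ry": 0,"rz": 0},
    {"x": 7,"y": 0,"z": 0,"rx": 0,"ry": 0,"rz": 0},
    {"x": 6,"y": 0,"z": 0,"rx": 0,"ry": 0,"rz": 0},
    {"x": 0,"y": 0,"z": 0,"rx": 0,"ry": 0,"rz": 0},
    {"x": 0,"y": 0,"z": 0,"rx": 0,"ry": 0,"rz": 0}
  ]
}}

```text
time_s: 25.6
ee_pos: [442.7, 157.1, 3.0]
ee_rot: [180.0, -0.0, 35.0]
force: [-1.5, 0.1, 7.0]
gripper_width: 43.7
gripper_force: 45.0
```

```bash
python3 wt.py w9
python3 - <<'E'
from h import *
from flags import flags
f=grab_frame("top");w=cloud(f)
try: flags(w,f["img"])
except Exception as e: print(e)
f=grab_frame("side");w=cloud(f)
try: flags(w,f["img"])
except Exception as e: print(e)
E
```

```text
[442.7 157.1   3. ] [180.  -0.  35.] [-2.  -0.4  6.3] 25.65 43.50345278586896 TCP rig [-126.2   -0. ] 2.999866321669976
wedge rig 23998 [[-142.6  -21.3    8.2]
 [ -63.5    0.3   23.1]
 [  -5.4   21.6   94.6]]
yaw in rig 178.53305 [51.64115905761719, 162.5238037109375]
yellow 1 med [650.74 315.44 115.68] z pct10/90 [115.68 115.68 115.68 115.68 115.68] px 160 160 160 160
red 4 med [665.15 297.34 125.66] z pct10/90 [122.71 124.13 125.66 126.76 127.4 ] px 164 167 154 156
dz 9.985192937768161 9.551399981984261
yellow 1 med [645.73 326.45 115.09] z pct10/90 [115.09 115.09 115.09 115.09 115.09] px 232 232 251 251
index -1 is out of bounds for axis 0 with size 0
  return _methods._mean(a, axis=axis, dtype=dtype,
  ret = um.true_divide(
```

>>> {"api": "move_arm", "payload": {
  "plan": [
    {"x": 6,"y": 0,"z": 0,"rx": 0,"ry": 0,"rz": 0},
    {"x": 6,"y": 0,"z": 0,"rx": 0,"ry": 0,"rz": 0},
    {"x": 5,"y": 0,"z": 0,"rx": 0,"ry": 0,"rz": 0},
    {"x": 5,"y": 0,"z": 0,"rx": 0,"ry": 0,"rz": 0},
    {"x": 5,"y": 0,"z": 0,"rx": 0,"ry": 0,"rz": 0},
    {"x": 5,"y": 0,"z": 0,"rx": 0,"ry": 0,"rz": 0},
    {"x": 5,"y": 0,"z": 0,"rx": 0,"ry": 0,"rz": 0},
    {"x": 4,"y": 0,"z": 0,"rx": 0,"ry": 0,"rz": 0},
    {"x": 0,"y": 0,"z": 0,"rx": 0,"ry": 0,"rz": 0},
    {"x": 0,"y": 0,"z": 0,"rx": 0,"ry": 0,"rz": 0}
  ]
}}

```text
time_s: 26.75
ee_pos: [464.9, 174.8, 2.2]
ee_rot: [-179.8, 1.4, 35.1]
force: [-19.5, -14.7, 25.7]
gripper_width: 44.1
gripper_force: 45.0
```

```bash
python3 wt.py w10;python3 - <<'E'
from h import *
d=grab_frame("wrist");w=cloud(d);i=d["img"].astype(int)
for n,m in(("y",(i[...,0]>150)&(i[...,1]>120)&(i[...,2]<90)),("r",(i[...,0]>120)&(i[...,1]<70)&(i[...,2]<70))):
    m&=(abs(w[...,0]-655)<45)&(abs(w[...,1]-304)<45); print(n,m.sum(),np.median(w[m],0) if m.sum() else "")
E
```

```text
[464.9 174.8   2.2] [-179.8    1.4   35.1] [-19.7 -14.4  25.7] 26.8 44.022482457267 TCP rig [-97.8   1.7] 2.193218137483244
wedge rig 18159 [[-115.4  -20.    15.6]
 [ -50.6    1.6   26.7]
 [  -7.8   23.2   96.6]]
yaw in rig 179.88338 [52.63759231567383, 132.9108123779297]
y 0 
r 0
```

>>> {"api": "move_arm", "payload": {
  "plan": [
    {"x": 0,"y": 0,"z": -2,"rx": 0,"ry": 0,"rz": 0},
    {"x": 0,"y": 0,"z": 0,"rx": 0,"ry": 0,"rz": 0},
    {"x": 0,"y": 0,"z": 0,"rx": 0,"ry": 0,"rz": 0}
  ]
}}

```text
time_s: 27.15
ee_pos: [468.2, 176.9, 2.3]
ee_rot: [-179.8, 1.0, 35.1]
force: [-10.4, -6.6, 0.6]
gripper_width: 44.0
gripper_force: 45.0
```

>>> {"api": "move_arm", "payload": {
  "plan": [
    {"x": 3,"y": 0,"z": 0,"rx": 0,"ry": 0,"rz": 0},
    {"x": 2,"y": 0,"z": 0,"rx": 0,"ry": 0,"rz": 0},
    {"x": 0,"y": 0,"z": 0,"rx": 0,"ry": 0,"rz": 0},
    {"x": 0,"y": 0,"z": 0,"rx": 0,"ry": 0,"rz": 0}
  ]
}}

```text
time_s: 27.55
ee_pos: [472.0, 179.7, 2.3]
ee_rot: [-179.8, 1.1, 35.1]
force: [-11.6, -7.4, 2.1]
gripper_width: 43.6
gripper_force: 45.0
```

```bash
python3 wt.py w11
```

```text
[472.  179.6   2.3] [-179.8    1.1   35.1] [-12.3  -7.2   2.6] 27.6 44.140911137637026 TCP rig [-89.2   1.6] 2.2743677182304225
wedge rig 16079 [[-107.1  -20.1   17.8]
 [ -46.9    1.4   27.9]
 [  -8.6   23.    35.4]]
yaw in rig 179.20251 [51.474220275878906, 122.85152435302734]
```

View pics/w11.png

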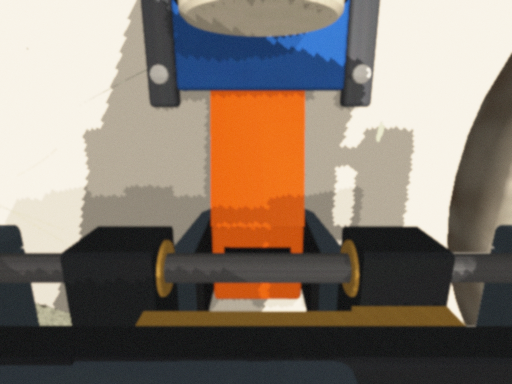

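The wedge is going in straight (columns 211–303) under the cradle front at row 90. I'll continue to just short of the mark.

>>> {"api": "move_arm", "payload": {
  "plan": [
    {"x": 3,"y": 0,"z": 0,"rx": 0,"ry": 0,"rz": 0},
    {"x": 3,"y": 0,"z": 0,"rx": 0,"ry": 0,"rz": 0},
    {"x": 3,"y": 0,"z": 0,"rx": 0,"ry": 0,"rz": 0},
    {"x": 2,"y": 0,"z": 0,"rx": 0,"ry": 0,"rz": 0},
    {"x": 0,"y": 0,"z": 0,"rx": 0,"ry": 0,"rz": 0},
    {"x": 0,"y": 0,"z": 0,"rx": 0,"ry": 0,"rz": 0},
    {"x": 0,"y": 0,"z": 0,"rx": 0,"ry": 0,"rz": 0}
  ]
}}

```text
time_s: 28.3
ee_pos: [481.1, 185.9, 2.3]
ee_rot: [-179.8, 1.1, 35.1]
force: [-11.5, -7.7, 2.4]
gripper_width: 43.6
gripper_force: 45.0
```

```bash
python3 wt.py w12
python3 - <<'E'
from h import *
for c in("top","side"):
    f=grab_frame(c);w=cloud(f);i=f["img"].astype(int)
    for n,m in(("y",(i[...,0]>110)&(i[...,1]>85)&(i[...,2]<80)),("r",(i[...,0]>90)&(i[...,1]<65)&(i[...,2]<65))):
        m=m&(abs(w[...,0]-655)<45)&(abs(w[...,1]-304)<45)&(w[...,2]>90); v,u=np.nonzero(m);print(c,n,m.sum(),np.median(w[m],0) if m.sum() else "",v.mean(),u.mean())
E
```

```text
[481.  185.9   2.3] [-179.8    1.1   35.1] [-11.7  -8.5   3. ] 28.35 43.59578961055854 TCP rig [-78.2   1.5] 2.274838773452824
wedge rig 13667 [[-96.3 -20.3  20.8]
 [-41.5   1.4  29.5]
 [ -9.2  23.   99.6]]
yaw in rig 179.11491 [51.7431526184082, 111.59892272949219]
top y 31 [649.04135538 318.60075472 124.42684453] 160.0 158.19354838709677
top r 27 [663.99453436 298.51039201 126.2922398 ] 155.33333333333334 165.1851851851852
side y 23 [645.37762639 324.37339711 122.30090354] 248.43478260869566 231.65217391304347
side r 0  nan nan<stdin>:5: RuntimeWarning: Mean of empty slice.
  ret = ret.dtype.type(ret / rcount)
```

>>> {"api": "move_arm", "payload": {
  "plan": [
    {"x": 0,"y": 0,"z": 0,"rx": 0,"ry": 0,"rz": 0},
    {"x": 0,"y": 0,"z": 0,"rx": 0,"ry": 0,"rz": 0},
    {"x": 0,"y": 0,"z": 0,"rx": 0,"ry": 0,"rz": 0},
    {"x": 0,"y": 0,"z": 0,"rx": 0,"ry": 0,"rz": 0}
  ],
  "grip": 0.75
}}

```text
time_s: 28.85
ee_pos: [490.0, 190.0, 4.5]
ee_rot: [180.0, -0.1, 35.0]
force: [0.4, -0.4, -0.4]
gripper_width: 68.2
gripper_force: 0.0
```

>>> {"api": "move_arm", "payload": {
  "plan": [
    {"x": 0,"y": 0,"z": -30,"rx": 0,"ry": 0,"rz": 0},
    {"x": 0,"y": 0,"z": -45,"rx": 0,"ry": 0,"rz": 0},
    {"x": 0,"y": 0,"z": -45,"rx": 0,"ry": 0,"rz": 0},
    {"x": 0,"y": 0,"z": -30,"rx": 0,"ry": 0,"rz": 0},
    {"x": 40,"y": 0,"z": 0,"rx": 0,"ry": 0,"rz": 0},
    {"x": 45,"y": 0,"z": 0,"rx": 0,"ry": 0,"rz": 0},
    {"x": 40,"y": 0,"z": 0,"rx": 0,"ry": 0,"rz": 0},
    {"x": 0,"y": 0,"z": 0,"rx": 0,"ry": 0,"rz": 0},
    {"x": 0,"y": 0,"z": 0,"rx": 0,"ry": 0,"rz": 0}
  ]
}}

```text
time_s: 29.75
ee_pos: [591.5, 261.4, 153.3]
ee_rot: [-180.0, 0.1, 35.0]
force: [-0.3, 0.3, 0.7]
gripper_width: 68.1
gripper_force: 0.0
```

```bash
python3 look.py w13; python3 flags.py w13
```

```text
[591.5 261.4 153.3] [-180.     0.1   35. ] 29.75 [22.8 27.1 84.7 -0.  68.3 77.8] [-0.3  0.3  0.7]
cradle 0.79 [253.2 167.9  86.1 162.7] [638.9 294.1  37.4]
[661.3 312.8] [0.0, 0.0] 0.0 1 17.11973184021315
pointer 0.92 [253.6 170.6  84.1 170.1] [638.5 294.5  37.4]
mark 0.83 [282.5  88.   46.   35.6] [669.6 296.4 126.3]
foot 0.69 [253.3 168.7  87.4 168.4] [638.9 293.6  37.4]
pointer 0.74 [255.3 103.9] [653.2 306.  112. ] [654.3 307.6  47.6]
mark 0.79 [260. 104.] [654.7 303.5 122. ] [656.1 303.7  47.6]
yellow 597 med [648.49 321.22 124.03] z pct10/90 [123.12 123.58 124.03 124.51 124.93] px 210 253 87 102
red 571 med [666.68 295.77 126.05] z pct10/90 [125.2  125.61 126.05 126.48 126.94] px 260 303 87 101
dz 2.0163451452941246 2.011944275763838
```

Gap is now 2.0 mm, so about 8 mm more advance is needed. I'll go back and regrip.

>>> {"api": "move_arm", "payload": {
  "plan": [
    {"x": -45,"y": -0.5,"z": 0,"rx": 0,"ry": 0,"rz": 0},
    {"x": -45,"y": -0.5,"z": 0,"rx": 0,"ry": 0,"rz": 0},
    {"x": -43,"y": -0.5,"z": 0,"rx": 0,"ry": 0,"rz": 0},
    {"x": 0,"y": 0,"z": 30,"rx": 0,"ry": 0,"rz": 0},
    {"x": 0,"y": 0,"z": 40,"rx": 0,"ry": 0,"rz": 0},
    {"x": 0,"y": 0,"z": 35,"rx": 0,"ry": 0,"rz": 0},
    {"x": 0,"y": 0,"z": 20,"rx": 0,"ry": 0,"rz": 0},
    {"x": 0,"y": 0,"z": 0,"rx": 0,"ry": 0,"rz": 0},
    {"x": 0,"y": 0,"z": 0,"rx": 0,"ry": 0,"rz": 0}
  ]
}}

```text
time_s: 31.15
ee_pos: [482.3, 186.4, 29.6]
ee_rot: [180.0, -0.0, 35.0]
force: [0.5, 0.3, -1.1]
gripper_width: 68.7
gripper_force: 0.0
```

```bash
python3 wt.py w14
```

```text
[482.9 186.6  30.3] [180.   -0.1  35. ] [-0.2 -0.8 -0.1] 31.2 68.7288950940432 TCP rig [-76.3   1.1] 30.294190530507638
wedge rig 10105 [[-82.8 -20.1  20.8]
 [-42.5   1.7  29.8]
 [ -9.   37.2 128.9]]
yaw in rig 13.110327 [75.21245574951172, 86.10369873046875]
```

>>> {"api": "move_arm", "payload": {
  "plan": [
    {"x": -1.5,"y": -0.4,"z": 15,"rx": 0,"ry": 0,"rz": 0},
    {"x": 0,"y": 0,"z": 8,"rx": 0,"ry": 0,"rz": 0},
    {"x": 0,"y": 0,"z": 3.5,"rx": 0,"ry": 0,"rz": 0},
    {"x": 0,"y": 0,"z": 0,"rx": 0,"ry": 0,"rz": 0}
  ]
}}

```text
time_s: 31.6
ee_pos: [480.6, 185.8, 2.9]
ee_rot: [180.0, -0.0, 35.0]
force: [0.4, 0.4, -0.6]
gripper_width: 68.4
gripper_force: 0.0
```

>>> {"api": "move_arm", "payload": {
  "plan": [
    {"x": 0,"y": 0,"z": 0,"rx": 0,"ry": 0,"rz": 0},
    {"x": 0,"y": 0,"z": 0,"rx": 0,"ry": 0,"rz": 0},
    {"x": 0,"y": 0,"z": 0,"rx": 0,"ry": 0,"rz": 0},
    {"x": 0,"y": 0,"z": 0,"rx": 0,"ry": 0,"rz": 0},
    {"x": 0,"y": 0,"z": 0,"rx": 0,"ry": 0,"rz": 0},
    {"x": 0,"y": 0,"z": 0,"rx": 0,"ry": 0,"rz": 0}
  ],
  "grip": 0.2,
  "squeeze": 45
}}

```text
time_s: 32.2
ee_pos: [480.7, 185.7, 2.9]
ee_rot: [180.0, -0.0, 35.0]
force: [-0.7, -0.8, 3.3]
gripper_width: 43.7
gripper_force: 45.0
```

>>> {"api": "move_arm", "payload": {
  "plan": [
    {"x": 3,"y": 0,"z": 0,"rx": 0,"ry": 0,"rz": 0},
    {"x": 3,"y": 0,"z": 0,"rx": 0,"ry": 0,"rz": 0},
    {"x": 0,"y": 0,"z": 0,"rx": 0,"ry": 0,"rz": 0},
    {"x": 0,"y": 0,"z": 0,"rx": 0,"ry": 0,"rz": 0}
  ]
}}

```text
time_s: 32.6
ee_pos: [480.6, 185.7, 2.8]
ee_rot: [-180.0, 0.7, 35.0]
force: [-8.5, -11.1, 14.6]
gripper_width: 43.5
gripper_force: 45.0
```

```bash
cat > gap.py <<'E'
from h import *
yaw=np.radians(35.07);R=np.array([[np.cos(yaw),np.sin(yaw)],[-np.sin(yaw),np.cos(yaw)]])
o={"y":[],"r":[]}
for k in range(3):
    f=grab_frame("top");w=cloud(f);i=f["img"].astype(int)
    for n,m in(("y",(i[...,0]>110)&(i[...,1]>85)&(i[...,2]<80)),("r",(i[...,0]>90)&(i[...,1]<65)&(i[...,2]<65))):
        m=m&(abs(w[...,0]-655)<45)&(abs(w[...,1]-304)<45)&(w[...,2]>100);o[n].append(np.median(w[m][:,2]))
s=state();p=np.array(s["ee_pos"]);print("rig",R@(p[:2]-[545.95,229.6]),p[2],s["ee_rot"],s["force"],o,"gap",np.mean(o["r"])-np.mean(o["y"]))
E
python3 gap.py
```

```text
rig [-78.61608387   1.62606785] 2.80726787126254 [-179.96601228    0.65169714   35.04379524] [ -7.61086297 -11.24040241  14.46326209] {'y': [np.float64(122.76267365374385), np.float64(123.9890851876359), np.float64(123.50437195244476)], 'r': [np.float64(127.02062085861031), np.float64(127.07146641045931), np.float64(126.26561193901834)]} gap 3.3671894714211703
```

>>> {"api": "move_arm", "payload": {
  "plan": [
    {"x": 0,"y": 0,"z": -1.2,"rx": 0,"ry": 0,"rz": 0},
    {"x": 1,"y": 0,"z": 0,"rx": 0,"ry": 0,"rz": 0},
    {"x": 1,"y": 0,"z": 0,"rx": 0,"ry": 0,"rz": 0},
    {"x": 0,"y": 0,"z": 0,"rx": 0,"ry": 0,"rz": 0},
    {"x": 0,"y": 0,"z": 0,"rx": 0,"ry": 0,"rz": 0}
  ]
}}

```text
time_s: 33.25
ee_pos: [480.6, 186.0, 2.8]
ee_rot: [-179.9, 0.9, 35.0]
force: [-11.1, -13.5, 8.5]
gripper_width: 43.9
gripper_force: 45.0
```

```bash
python3 gap.py
```

```text
rig [-78.58098738   1.82909942] 2.7821644727775534 [-179.92709647    0.88970833   35.02951056] [ -9.74649797 -12.93191005   8.16678589] {'y': [np.float64(123.66695993769707), np.float64(123.79198610218504), np.float64(124.01036045344101)], 'r': [np.float64(125.62286719388682), np.float64(126.91151279383598), np.float64(126.01304775642102)]} gap 2.359373750273562
```

>>> {"api": "move_arm", "payload": {
  "plan": [
    {"x": 1,"y": 0,"z": -0.8,"rx": 0,"ry": 0,"rz": 0},
    {"x": 1,"y": 0,"z": 0,"rx": 0,"ry": 0,"rz": 0},
    {"x": 0,"y": 0,"z": 0,"rx": 0,"ry": 0,"rz": 0},
    {"x": 0,"y": 0,"z": 0,"rx": 0,"ry": 0,"rz": 0}
  ]
}}

```text
time_s: 33.8
ee_pos: [481.5, 187.5, 2.9]
ee_rot: [-179.9, 0.9, 35.0]
force: [-10.8, -10.4, 3.7]
gripper_width: 43.5
gripper_force: 45.0
```

```bash
python3 gap.py
```

```text
rig [-76.93906491   2.53689794] 2.879385438462636 [-179.86251833    0.94591048   35.02684137] [-9.53686947 -9.83210775  4.04068188] {'y': [np.float64(124.55347170927196), np.float64(124.5999385864188), np.float64(124.25739728211806)], 'r': [np.float64(125.6790509047011), np.float64(126.78783656249547), np.float64(126.2082712346637)]} gap 1.7547837080171433
```

>>> {"api": "move_arm", "payload": {
  "plan": [
    {"x": 1,"y": 0.5,"z": 0,"rx": 0,"ry": 0,"rz": 0},
    {"x": 1,"y": 0.3,"z": 0,"rx": 0,"ry": 0,"rz": 0},
    {"x": 1,"y": 0,"z": 0,"rx": 0,"ry": 0,"rz": 0},
    {"x": 0,"y": 0,"z": 0,"rx": 0,"ry": 0,"rz": 0},
    {"x": 0,"y": 0,"z": 0,"rx": 0,"ry": 0,"rz": 0}
  ]
}}

```text
time_s: 34.45
ee_pos: [482.8, 188.3, 2.8]
ee_rot: [-179.8, 1.1, 35.1]
force: [-14.1, -10.8, 7.4]
gripper_width: 43.6
gripper_force: 45.0
```

```bash
python3 gap.py
```

```text
rig [-75.34625984   2.49629388] 2.845271970990413 [-179.79242258    1.12256437   35.0565085 ] [-13.66199727  -9.80292311   6.50389899] {'y': [np.float64(125.25624328312159), np.float64(124.06515971642912), np.float64(124.4646131812162)], 'r': [np.float64(126.29288514115845), np.float64(126.75593238817889), np.float64(126.48830783434325)]} gap 1.9170363943045459
```

>>> {"api": "move_arm", "payload": {
  "plan": [
    {"x": 1,"y": 0,"z": -0.5,"rx": 0,"ry": 0,"rz": 0},
    {"x": 1,"y": 0,"z": 0,"rx": 0,"ry": 0,"rz": 0},
    {"x": 0.7,"y": 0,"z": 0,"rx": 0,"ry": 0,"rz": 0},
    {"x": 0,"y": 0,"z": 0,"rx": 0,"ry": 0,"rz": 0},
    {"x": 0,"y": 0,"z": 0,"rx": 0,"ry": 0,"rz": 0}
  ]
}}

```text
time_s: 35.1
ee_pos: [485.3, 190.2, 2.8]
ee_rot: [-179.8, 1.1, 35.1]
force: [-11.9, -8.0, 2.4]
gripper_width: 44.0
gripper_force: 45.0
```

```bash
python3 gap.py
```

```text
rig [-72.2807042    2.59732154] 2.8532781065810227 [-179.78544649    1.09393259   35.05668814] [-11.69628993  -8.11182052   2.31405165] {'y': [np.float64(125.6602712517356), np.float64(126.32363354917257), np.float64(124.65134345771992)], 'r': [np.float64(126.220942111402), np.float64(126.74857546661283), np.float64(126.03067158806677)]} gap 0.7883136358178575
```

>>> {"api": "move_arm", "payload": {
  "plan": [
    {"x": 0,"y": 0,"z": 0,"rx": 0,"ry": 0,"rz": 0},
    {"x": 0,"y": 0,"z": 0,"rx": 0,"ry": 0,"rz": 0},
    {"x": 0,"y": 0,"z": 0,"rx": 0,"ry": 0,"rz": 0},
    {"x": 0,"y": 0,"z": 0,"rx": 0,"ry": 0,"rz": 0}
  ],
  "grip": 0.75
}}

```text
time_s: 35.65
ee_pos: [494.3, 194.4, 5.4]
ee_rot: [180.0, -0.1, 35.0]
force: [-0.3, 0.2, 0.2]
gripper_width: 68.2
gripper_force: 0.0
```

>>> {"api": "move_arm", "payload": {
  "plan": [
    {"x": 0,"y": 0,"z": -30,"rx": 0,"ry": 0,"rz": 0},
    {"x": 0,"y": 0,"z": -45,"rx": 0,"ry": 0,"rz": 0},
    {"x": 0,"y": 0,"z": -45,"rx": 0,"ry": 0,"rz": 0},
    {"x": 0,"y": 0,"z": -25,"rx": 0,"ry": 0,"rz": 0},
    {"x": 40,"y": 0,"z": 0,"rx": 0,"ry": 0,"rz": 0},
    {"x": 40,"y": 0,"z": 0,"rx": 0,"ry": 0,"rz": 0},
    {"x": 40,"y": 0,"z": 0,"rx": 0,"ry": 0,"rz": 0},
    {"x": 0,"y": 0,"z": 0,"rx": 0,"ry": 0,"rz": 0},
    {"x": 0,"y": 0,"z": 0,"rx": 0,"ry": 0,"rz": 0}
  ]
}}

```text
time_s: 36.55
ee_pos: [591.9, 263.0, 149.3]
ee_rot: [-180.0, 0.1, 35.0]
force: [-1.0, -0.4, -0.4]
gripper_width: 68.4
gripper_force: 0.0
```

```bash
python3 look.py w15; python3 flags.py w15; python3 look.py w16 >/dev/null; python3 flags.py w16|tail -1
```

```text
[591.9 263.  149.3] [-180.     0.1   35. ] 36.55 [22.9 27.3 84.9  0.  67.9 77.9] [-1.  -0.4 -0.4]
cradle 0.58 [254.1 170.2  88.6 162.3] [640.1 295.5  39.1]
[0. 0.] [0.0, 0.0] 0.0 0 nan
pointer 0.7 [256.5 169.9  85.  165.1] [638.9 294.6  39. ]
mark 0.78 [279.   88.2  54.8  35.2] [669.4 296.5 126.2]
foot 0.58 [254.5 169.1  88.7 167.1] [638.9 295.7  39. ]
pointer 0.8 [256.5 106.8] [652.5 305.9 112. ] [653.1 307.1  48.8]
mark 0.7 [264.4 106.1] [655.5 302.2 122. ] [656.9 301.6  48.3]
yellow 593 med [649.02 321.23 125.6 ] z pct10/90 [124.72 125.11 125.6  126.02 126.44] px 211 255 89 103
red 595 med [666.4  296.18 126.13] z pct10/90 [125.28 125.67 126.13 126.53 126.94] px 261 305 89 103
dz 0.527003424985935 0.5144691955631941
dz 0.4392110572711374 0.471632773123261
  return _methods._mean(a, axis=axis, dtype=dtype,
  ret = ret.dtype.type(ret / rcount)
  return _methods._mean(a, axis=axis, dtype=dtype,
  ret = ret.dtype.type(ret / rcount)
```

Run:
```python
import numpy as np
yaw=np.radians(35.07);R=np.array([[np.cos(yaw),np.sin(yaw)],[-np.sin(yaw),np.cos(yaw)]])
for n in("w2","w5","w13","w15","w16"):
    d=np.load(n+".npz");q=d["w"].copy();q[...,:2]=(q[...,:2]-[545.95,229.6])@R.T;i=d["img"].astype(int)
    for nm,m in(("plate",(i[...,2]>90)&(i[...,0]<80)&(q[...,2]>22)&(q[...,2]<45)&(abs(q[...,1])<34)),("bench",(abs(q[...,2])<7)&(abs(q[...,1])>50)&(abs(q[...,1])<130)&(q[...,0]>60)&(q[...,0]<160))):
        p=q[m];A=np.c_[p[:,:2],np.ones(len(p))];c,*_=np.linalg.lstsq(A,p[:,2],rcond=None);print(n,nm,len(p),"slope x,y mm/37mm",np.round(c[:2]*37,2))
```

```text
w2 plate 4973 slope x,y mm/37mm [-0.04 -0.03]
w2 bench 10489 slope x,y mm/37mm [-0.02  0.01]
w5 plate 1544 slope x,y mm/37mm [-0.06 -0.07]
w5 bench 10679 slope x,y mm/37mm [-0.01  0.01]
w13 plate 2704 slope x,y mm/37mm [-0.03  0.01]
w13 bench 14804 slope x,y mm/37mm [-0.04  0.01]
w15 plate 2778 slope x,y mm/37mm [-0.04  0.01]
w15 bench 15074 slope x,y mm/37mm [-0.02  0.02]
w16 plate 2778 slope x,y mm/37mm [-0.02  0.01]
w16 bench 14990 slope x,y mm/37mm [-0.02  0.02]
```

>>> {"api": "move_arm", "payload": {
  "plan": [
    {"x": -44,"y": -0.5,"z": 0,"rx": 0,"ry": 0,"rz": 0},
    {"x": -44,"y": -0.5,"z": 0,"rx": 0,"ry": 0,"rz": 0},
    {"x": -41,"y": -0.4,"z": 0,"rx": 0,"ry": 0,"rz": 0},
    {"x": 0,"y": 0,"z": 30,"rx": 0,"ry": 0,"rz": 0},
    {"x": 0,"y": 0,"z": 40,"rx": 0,"ry": 0,"rz": 0},
    {"x": 0,"y": 0,"z": 35,"rx": 0,"ry": 0,"rz": 0},
    {"x": 0,"y": 0,"z": 15,"rx": 0,"ry": 0,"rz": 0},
    {"x": 0,"y": 0,"z": 0,"rx": 0,"ry": 0,"rz": 0},
    {"x": 0,"y": 0,"z": 0,"rx": 0,"ry": 0,"rz": 0}
  ]
}}

```text
time_s: 38.45
ee_pos: [486.1, 190.2, 30.6]
ee_rot: [180.0, -0.0, 35.0]
force: [0.5, 0.8, 0.6]
gripper_width: 68.7
gripper_force: 0.0
```

```bash
python3 wt.py w17
```

```text
[486.5 190.4  31.2] [180.   -0.1  35. ] [-0.1 -0.5 -0.5] 38.5 68.44926153500482 TCP rig [-71.1   2.1] 31.166730536850746
wedge rig 9187 [[-78.  -19.1  22.4]
 [-39.9   2.7  30.7]
 [ -9.5  38.4 129.9]]
yaw in rig 12.779009 [74.89492797851562, 81.12406921386719]
```

>>> {"api": "move_arm", "payload": {
  "plan": [
    {"x": -1,"y": -0.5,"z": 15,"rx": 0,"ry": 0,"rz": 0},
    {"x": 0,"y": 0,"z": 9,"rx": 0,"ry": 0,"rz": 0},
    {"x": 0,"y": 0,"z": 3.5,"rx": 0,"ry": 0,"rz": 0},
    {"x": 0,"y": 0,"z": 0,"rx": 0,"ry": 0,"rz": 0}
  ]
}}

```text
time_s: 38.9
ee_pos: [484.5, 189.9, 2.7]
ee_rot: [-180.0, -0.0, 35.0]
force: [-0.8, -0.4, 0.2]
gripper_width: 68.9
gripper_force: 0.0
```

>>> {"api": "move_arm", "payload": {
  "plan": [
    {"x": 0,"y": 0,"z": 0,"rx": 0,"ry": 0,"rz": 0},
    {"x": 0,"y": 0,"z": 0,"rx": 0,"ry": 0,"rz": 0},
    {"x": 0,"y": 0,"z": 0,"rx": 0,"ry": 0,"rz": 0},
    {"x": 0,"y": 0,"z": 0,"rx": 0,"ry": 0,"rz": 0},
    {"x": 0,"y": 0,"z": 0,"rx": 0,"ry": 0,"rz": 0},
    {"x": 0,"y": 0,"z": 0,"rx": 0,"ry": 0,"rz": 0}
  ],
  "grip": 0.2,
  "squeeze": 45
}}

```text
time_s: 39.5
ee_pos: [484.7, 189.9, 3.0]
ee_rot: [180.0, -0.0, 35.0]
force: [-0.6, -2.0, 3.0]
gripper_width: 43.7
gripper_force: 45.0
```

```bash
python3 gap.py
```

```text
rig [-72.97803789   2.66117321] 2.965580332985423 [ 1.79988901e+02 -3.53752428e-02  3.49872563e+01] [-1.14128659 -1.94183055  3.20789396] {'y': [np.float64(125.50086062932309), np.float64(124.03829296021634), np.float64(124.7063498202965)], 'r': [np.float64(126.27508496339297), np.float64(126.91634177961764), np.float64(125.62478076950424)]} gap 1.523568034226301
```

>>> {"api": "move_arm", "payload": {
  "plan": [
    {"x": 3,"y": 0,"z": -0.5,"rx": 0,"ry": 0,"rz": 0},
    {"x": 3,"y": 0,"z": -0.5,"rx": 0,"ry": 0,"rz": 0},
    {"x": 2,"y": 0,"z": -0.6,"rx": 0,"ry": 0,"rz": 0},
    {"x": 0,"y": 0,"z": 0,"rx": 0,"ry": 0,"rz": 0},
    {"x": 0,"y": 0,"z": 0,"rx": 0,"ry": 0,"rz": 0}
  ]
}}

```text
time_s: 40.15
ee_pos: [485.1, 190.7, 2.9]
ee_rot: [-179.9, 0.8, 35.0]
force: [-8.7, -11.4, 7.2]
gripper_width: 44.0
gripper_force: 45.0
```

```bash
python3 gap.py
```

```text
rig [-72.13194731   3.14647113] 2.9183264874530837 [-179.91876229    0.81877129   35.04276844] [ -8.20398062 -10.54693968   5.84152884] {'y': [np.float64(125.98750818909545), np.float64(125.3494637483185), np.float64(125.65647053074119)], 'r': [np.float64(125.64639983549588), np.float64(126.1069625401741), np.float64(125.87380417527585)]} gap 0.21124136093024504
```

>>> {"api": "move_arm", "payload": {
  "plan": [
    {"x": 0.7,"y": 0.2,"z": -0.2,"rx": 0,"ry": 0,"rz": 0},
    {"x": 0,"y": 0,"z": 0,"rx": 0,"ry": 0,"rz": 0},
    {"x": 0,"y": 0,"z": 0,"rx": 0,"ry": 0,"rz": 0}
  ]
}}

```text
time_s: 40.6
ee_pos: [485.1, 190.7, 2.9]
ee_rot: [-179.9, 0.9, 35.0]
force: [-9.4, -11.0, 6.7]
gripper_width: 43.6
gripper_force: 45.0
```

```bash
python3 gap.py
```

```text
rig [-72.1393951   3.1385672] 2.9242800836522322 [-179.89695643    0.89937763   35.04824406] [-10.20806782 -11.25412548   5.75031487] {'y': [np.float64(125.76169871742967), np.float64(125.77147221340589), np.float64(125.66420523675959)], 'r': [np.float64(126.48365565190679), np.float64(126.61360635818387), np.float64(126.37384844686332)]} gap 0.7579114297862759
```

>>> {"api": "move_arm", "payload": {
  "plan": [
    {"x": 1,"y": 0.2,"z": -0.4,"rx": 0,"ry": 0,"rz": 0},
    {"x": 0,"y": 0,"z": 0,"rx": 0,"ry": 0,"rz": 0},
    {"x": 0,"y": 0,"z": 0,"rx": 0,"ry": 0,"rz": 0}
  ]
}}

```text
time_s: 41.05
ee_pos: [485.5, 191.3, 3.0]
ee_rot: [-179.9, 0.9, 35.0]
force: [-9.6, -9.5, 4.7]
gripper_width: 43.8
gripper_force: 45.0
```

```bash
python3 gap.py
```

```text
rig [-71.44398225   3.37132635] 2.9616573990841784 [-179.85429718    0.94152201   35.03593443] [-11.76867825  -9.78527994   5.27590709] {'y': [np.float64(126.3344385262986), np.float64(126.44053558329438), np.float64(126.46536399974441)], 'r': [np.float64(125.70884671765073), np.float64(126.5224796320746), np.float64(126.11246367249814)]} gap -0.29884936237128557
```

Advance is about 1.5 mm. I'll release and measure with the wrist camera.

>>> {"api": "move_arm", "payload": {
  "plan": [
    {"x": 0,"y": 0,"z": 0,"rx": 0,"ry": 0,"rz": 0},
    {"x": 0,"y": 0,"z": 0,"rx": 0,"ry": 0,"rz": 0},
    {"x": 0,"y": 0,"z": 0,"rx": 0,"ry": 0,"rz": 0},
    {"x": 0,"y": 0,"z": 0,"rx": 0,"ry": 0,"rz": 0}
  ],
  "grip": 0.75
}}

```text
time_s: 41.6
ee_pos: [493.1, 195.5, 4.9]
ee_rot: [180.0, -0.1, 35.0]
force: [1.0, 0.5, 0.8]
gripper_width: 68.2
gripper_force: 0.0
```

>>> {"api": "move_arm", "payload": {
  "plan": [
    {"x": 0,"y": 0,"z": -30,"rx": 0,"ry": 0,"rz": 0},
    {"x": 0,"y": 0,"z": -45,"rx": 0,"ry": 0,"rz": 0},
    {"x": 0,"y": 0,"z": -45,"rx": 0,"ry": 0,"rz": 0},
    {"x": 0,"y": 0,"z": -25,"rx": 0,"ry": 0,"rz": 0},
    {"x": 40,"y": 0,"z": 0,"rx": 0,"ry": 0,"rz": 0},
    {"x": 40,"y": 0,"z": 0,"rx": 0,"ry": 0,"rz": 0},
    {"x": 40,"y": 0,"z": 0,"rx": 0,"ry": 0,"rz": 0},
    {"x": 0,"y": 0,"z": 0,"rx": 0,"ry": 0,"rz": 0},
    {"x": 0,"y": 0,"z": 0,"rx": 0,"ry": 0,"rz": 0}
  ]
}}

```text
time_s: 42.5
ee_pos: [590.7, 264.1, 149.0]
ee_rot: [-180.0, 0.1, 35.0]
force: [-0.1, -0.5, -0.1]
gripper_width: 68.3
gripper_force: 0.0
```

```bash
for n in w18 w19 w20; do python3 look.py $n >/dev/null 2>&1; python3 flags.py $n|tail -1; done; python3 rodx.py
```

```text
dz 0.061108056977815295 0.12145896727429317
dz 0.061371826786469796 0.0907106160842659
dz 0.09584052285595135 0.10548423728793921
[590.9 263.9 149.9] [-180.   -0.   35.] [ 1.2 -0.1  1.2] ('shift', array([  3.5,   2.3, 108.7]), 'rotvec', array([-0., -0., -0.]), 'len', np.float64(108.7497242489424))
rod rig frame [[ 21.9 -22.9  67. ]
 [ 23.2 -22.2  76.6]
 [ 70.2   0.   93. ]
 [110.4  22.1  96.6]
 [110.4  22.9  96.8]]Traceback (most recent call last):
  File "rodx.py", line 8, in <module>
    r=f["img"].astype(int);b=q[(r[...,2]>110)&(r[...,0]<70)&(abs(q[...,2]-27)<6)];print("plate x,y",np.percentile(b,[1,99],0))
                                                                                                    ~~~~~~~~~~~~~^^^^^^^^^^^^
    return _quantile_unchecked(
        a, q, axis, out, overwrite_input, method, keepdims, weights)
    return _ureduce(a,
                    func=_quantile_ureduce_func,
    ...<5 lines>...
                    overwrite_input=overwrite_input,
                    method=method)
    r = func(a, **kwargs)
    result = _quantile(arr,
                       quantiles=q,
    ...<2 lines>...
                       out=out,
                       weights=wgt)
    slices_having_nans = np.isnan(arr[-1, ...])
                                  ~~~^^^^^^^^^
IndexError: index -1 is out of bounds for axis 0 with size 0
```

View pics/w20.png

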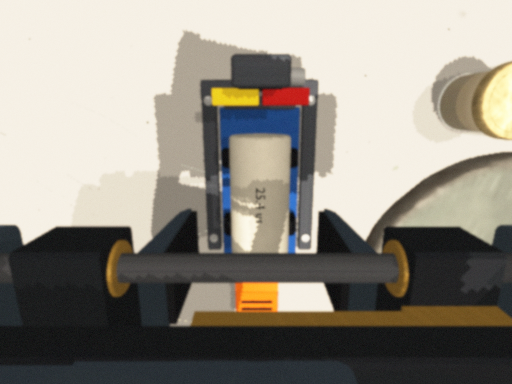

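The flags are level at row ~97, with a gap of about 0.1 mm below the mark. The rod is seated and the wedge is under load at (257,295). The robot touches nothing.

```bash
python3 -c "
from workcell import *
print(job_done())"
```

```text
the job is handed in; nothing more can be done
None
```

The job is handed in: the bar is seated and centred in the V-blocks, and the wedge, let go, carries the cradle with the pointer about 0.1 mm below the red mark; the job stood at about 43 s of the 72 s allowed when handed in.

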